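Set the bar, then rock the jammed stop block free

TASK

Slide the brass bar on the steel sawing plate until it lies flat along the fence with its end against the stop block. Then take out the stop block, which is jammed in its slot: rock it to and fro along the slot until it works free, without lifting the plate off the bench or shifting the bar, and leave the other things on the bench alone. Finish still holding the block, steady, just clear of the plate, a centimetre or two above its slot; do not put it down.

Things in the scene. Friction and masses are not known exactly. Their poses are not given: they have to be found in the camera images.
- plate: small dark steel sawing plate, 100 (its x) by 170 (its y) by 18 mm high, 2.4 kg (24 N), lying loose on the bench. Origin: centre of its underside; z up. It carries a fence along y on its +x half; the bar lies on its top and the stop block stands in a slot at its +y end. A sideways push of some 14 N slides it
- fence (a point): middle of the fence's face that the bar goes against; the face looks to the plate's -x. Axes as the plate's. The fence is a bright steel rail 14 mm thick (it reaches 14 mm to +x from this face), 10 mm high above the plate's top, 114 mm long (57 mm each way along y from here)
- bar_home (a point): on the plate's top: where the bar's origin lies when the bar is flat along the fence with its end against the seated stop block (plate frame x = +11, y = +8, z = +18 mm; axes as the plate's)
- bar: plain brass bar, 14 (its x) by 80 (its y) by 8 mm high, about 76 g, lying loose on the plate's top, on the -x side of the fence and short of the stop block, a little askew. Origin: centre of its underside
- stop: upright bright steel stop block, 36 (its x, along the slot) by 14 (its y) by 60 mm high, about 235 g, seated 13 mm deep in the slot; 47 mm stand above the plate's top. Origin: centre of its underside; z up; axes parallel to the plate's when seated. The bar's end goes against its -y face. Its foot is relieved (only the middle 14 mm of its length touches the slot's floor), so that it can be rocked
- stop_top (a point): centre of the stop block's top face; swings along x as the block is rocked
- slot (a point): centre of the slot's mouth, in the plane of the plate's top (x = +5, y = +55, z = +18 mm in the plate's frame; axes as the plate's). The slot is 42 mm long (x), 13 mm deep and closed at both ends, so the seated block has 3 mm play at each end
- gib_face (a point): in the slot: middle of the sprung brass gib strip (its top edge 3 mm below the plate's top) that pinches the block's broad faces with about 42 N until it is raised 10 mm. A straight pull of about 15 N tips the plate up before the block slides; rocked about the y axis through its seat (12 mm above the bench, top swinging along x, 0.12 rad each way) it can be eased up 1 to 2 mm a stroke
- tweezers: steel tweezers, 116 mm long, 4 mm high, lying beside the plate; to be left alone. Origin: centre, underside
- spool: thread spool standing upright, 30 mm diameter, 38 mm high, beyond the fence; to be left alone. Origin: centre of its foot
- ring_blank: brass ring, 24 mm outer diameter, 6 mm high, lying flat beyond the fence; to be left alone. Origin: centre, underside
- needle_file: needle file with a dark wooden handle, 136 mm long, 10 mm high, lying beyond the plate's -y end; to be left alone. Origin: near its middle, underside
- scissors: small steel scissors, 130 mm long, 6 mm high, lying left of the plate; to be left alone. Origin: at the pivot, underside
- pearl_jar: closed glass jar, 48 mm diameter, 55 mm high, right of the plate; to be left alone. Origin: centre of its foot
- hammer: small hammer with a wooden handle, 220 mm long, lying right of the plate; to be left alone. Origin: its middle, underside
Not all that is in view belongs to the job. Several things have the shape of the bar; the one meant has the colours described above. What is shaped like the stop but pink is not meant.

How it is judged:
By the outcome, as a careful person would: the job done as asked, in the order asked, and still so for the second after the job is handed in, while the arm keeps its last pose, push and grip.
It also fails if it takes over 61 s, if anything falls off the work surface, if the arm or the gripper's body presses on something with over 40 N, if the wrist force passes 120 N, or if a joint passes its speed limit or range.

ROBOT

A 7-joint arm with a two-finger parallel gripper is mounted at the origin on the work surface. World frame = base frame: x ahead of the robot, y to its left, z up, the work surface at z = 0. Lengths are in m, angles in rad, forces in N, time in s.
With the tool pointing down it reaches from about 0.425 to 0.825 m from the base axis. Payload 3.6 kg.
Tool frame: the origin (TCP) lies on the centre line of the jaws, within the pads' length; the fingertips stand 14 mm ahead of it and the grasp point (between the pads) lies 5 mm behind it; z points along the fingers, y is the line along which they close (so a half turn about z gives the same grasp; the last joint's range is limited). The gripper opens to 85 mm and grips with 20 to 120 N. Pads are 22 mm wide; open, the fingers measure 114 mm over their backs; the gripper's body (76 mm by 85 mm) begins 54 mm behind the grasp point. The pads swing forward as they close: fully open they stand 13 mm farther back than shut.
Start: joints at [1.244, 0.615, -0.013, 1.423, 0.008, 1.103, -0.04], TCP at [0.193, -0.621, 0.245] pointing down, gripper open.
Joint ranges: [-3.12, 3.12], [-0.3, 2.06], [-1.34, 1.32], [0.26, 2.42], [-1.36, 4.5], [0.01, 1.98], [-2.84, 2.84]. Speed limits (rad/s): [2.79, 2.79, 3.14, 3.14, 3.14, 3.14, 3.14].

INTERFACE

Orientations are given as a unit quaternion [x, y, z, w].
In Python, from workcell import r gives the robot as it stands.
- The arm moves only by the shell command python3 -m jog 'ROWS'. ROWS is JSON, a list of rows, each a list of 5 numbers: the gripper command: -1 is fully open, 1 is shut, values between are in proportion, then the shift along the world's x, y, z in cm, then the turn about the world's z in degrees. A call has 1 to 8 rows; each row is the pose to reach, as a shift and turn from the pose commanded when the call began; what a row does not reach only later rows make up. A row lasts 1/12 s, in which the tool goes at most 41.7 mm and 7.16 degrees, less where a joint would pass 70% of its speed; a pose out of reach is approached as far as the arm can. A call with a gripper value outside its range is refused whole. The fingers move at their own pace and stop on an object; the grip force is fixed at half the most. Time passes only in rows, so rows that repeat a pose let the fingers close. It gives the time, the measured TCP pose, the force, the opening and the grip force at its end, in the units of the state.
- r.state(): the state, without advancing time (a new reading comes with each control period).
- r.snapshot(name): name is "scene" or "top"; returns the picture (420x560x3 uint8, blue, green, red); there is no depth.
- r.camera_params(name): a dict with "K" (3x3 intrinsics, pixels), "world_to_cam" (4x4, takes a point from world to camera coordinates). Camera axes: x right, y up, looking along -z (the intrinsics and any distortion apply to the point x, -y, -z); pixel columns grow to the right and rows downward; lengths in m; the calibration is good to about 2 mm. A picture is of the moment at which its call begins. camera_params takes no time and is no camera call.
- r.sign_off(): hands the job in; it is judged then, once.
The state is a dict: "t": time; "joint_pos": joint angles; "joint_velocities": joint speeds; "tau": joint torques, N m; "ee_pos": TCP position; "tool_rot": TCP orientation; "ft_force": force on the tool from outside, world axes, zero at the start; "wrist_torque": the same for the moment, N m; "finger_gap": opening from 0.0 (shut) to 1.0 (fully open); "grip_force": force on a finger pad.
Only numpy, scipy, OpenCV 4.12 (cv2) and the standard library are available. Lean on these libraries where they do the work, as an engineer would, in place of code of your own. Each camera call takes 0.05 s, during which the arm holds its last target. There are 200 camera calls.

## Working session

There is one attempt and no reset: what is moved stays moved. The work goes in short steps, Python scripts to look and compute and a shell command to move; the robot and the scene stay as the last step left them, time stands still between calls to the robot, and variables do not carry over. Pictures are saved under pics/ and viewed, at most 10 in all, crops included, and the job is handed in when it is done.

```bash
mkdir -p pics
cat > h.py <<'E'
import numpy as np, cv2
from workcell import r
def ray(cam,u,v):
    p=r.camera_params(cam);K=np.array(p["K"]);T=np.array(p["world_to_cam"])
    d=np.linalg.inv(K)@[u,v,1];d=np.array([d[0],-d[1],-d[2]])
    R=T[:3,:3];return -R.T@T[:3,3],R.T@d
def onz(cam,u,v,z):
    c,d=ray(cam,u,v);return c+d*(z-c[2])/d[2]
def proj(cam,P):
    p=r.camera_params(cam);K=np.array(p["K"]);T=np.array(p["world_to_cam"])
    q=T[:3,:3]@np.array(P)+T[:3,3];q=K@[q[0],-q[1],-q[2]];return q[:2]/q[2]
E
python3 - <<'E'
from h import *
for n in("scene","top"):
    cv2.imwrite(f"pics/{n}0.png",r.snapshot(n)); p=r.camera_params(n);print(n,{k:np.round(v,3).tolist() if k in("K","world_to_cam") else v for k,v in p.items()})
print(r.state())
E
```

```text
scene {'K': [[413.379, 0.0, 282.002], [0.0, 413.379, 207.704], [0.0, 0.0, 1.0]], 'world_to_cam': [[0.852, 0.523, -0.02, -0.427], [-0.381, 0.646, 0.662, 0.159], [0.358, -0.557, 0.749, -1.281], [0.0, 0.0, 0.0, 1.0]]}
top {'K': [[425.019, 0.0, 276.399], [0.0, 425.019, 213.315], [0.0, 0.0, 1.0]], 'world_to_cam': [[0.025, -1.0, -0.014, -0.003], [0.986, 0.022, 0.164, -0.511], [-0.163, -0.018, 0.986, -1.096], [0.0, 0.0, 0.0, 1.0]]}
{'t': 0.1, 'joint_pos': array([ 1.24348633,  0.61587932, -0.01265097,  1.42476627,  0.00809875,
        1.10341007, -0.04041127]), 'joint_velocities': array([ 6.50485374e-04, -3.39492164e-03, -5.37408325e-04, -4.80049749e-03,
       -3.87415528e-05,  1.64191823e-03, -7.39948296e-04]), 'tau': array([ 2.34732361e-03, -4.70376921e+01,  2.60266475e-01, -1.71568501e+01,
        1.00048928e-02,  5.89362695e-03, -1.36215536e-05]), 'ee_pos': array([ 0.19242157, -0.62016386,  0.24420783]), 'tool_rot': array([ 9.88703610e-01,  1.49879000e-01, -1.86174497e-04, -1.19218344e-03]), 'ft_force': array([ 0.01833942, -0.04089044, -0.67371282]), 'wrist_torque': array([-0.00640312,  0.01097669,  0.03409357]), 'grip_force': 0.0, 'finger_gap': 0.9968603542381266}
```

View pics/scene0.png

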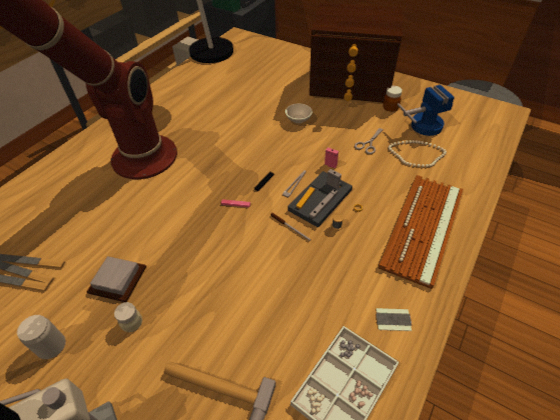

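View pics/top0.png

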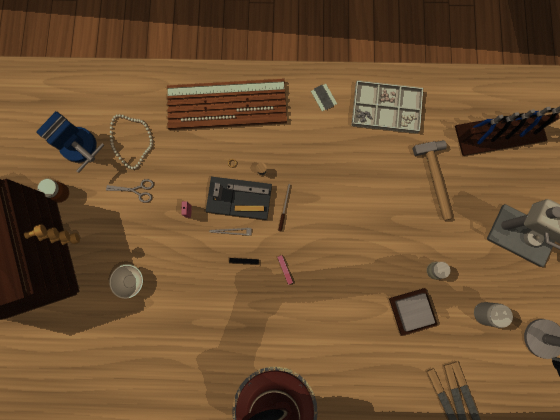

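The top view shows the plate at about (240,198), with the stop at its left end (world +y), the fence on the far side (+x), and the brass bar at about (250,208). The next step is an enlarged crop.

Run:
```python
from h import *
a=cv2.imread("pics/top0.png")[165:235,200:280];b=cv2.imread("pics/scene0.png")[165:235,280:360]
f=lambda x:cv2.resize(x,None,fx=5,fy=5,interpolation=cv2.INTER_CUBIC)
cv2.imwrite("pics/crop0.png",np.hstack([f(a),f(b)]))
```

```text
(no output)
```

View pics/crop0.png

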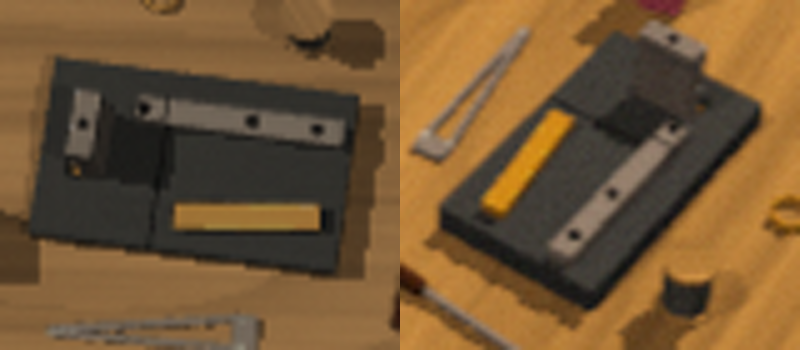

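```bash
cat > m.py <<'E'
from h import *
def up(img,x0,y0,w,h): return cv2.resize(img[y0:y0+h,x0:x0+w],None,fx=8,fy=8,interpolation=cv2.INTER_CUBIC)
def comps(mask,cam,x0,y0,z,amin=300,show=True):
    out=[]
    for c in cv2.findContours(mask,cv2.RETR_EXTERNAL,cv2.CHAIN_APPROX_NONE)[0]:
        if cv2.contourArea(c)<amin: continue
        b=cv2.boxPoints(cv2.minAreaRect(c))
        px=(b+.5)/8-.5+[x0,y0]
        W=np.array([onz(cam,u,v,z)[:2] for u,v in px])
        e=W[1]-W[0],W[2]-W[1]; L=max(e,key=np.linalg.norm)
        a=np.degrees(np.arctan2(*L[::-1]))%180
        out.append((W.mean(0),a,[np.linalg.norm(k) for k in e]))
        if show: print(cam,z,"c",np.round(W.mean(0)*1e3,1),"ang",round(a,1),"dims",np.round(np.array(out[-1][2])*1e3,1),"px",np.round(px.mean(0),1))
    return out
def masks(img):
    h=cv2.cvtColor(img,cv2.COLOR_BGR2HSV);H,S,V=cv2.split(h)
    return ((S>150)&(V>150)&(H>12)&(H<32)).astype(np.uint8)*255, ((S<70)&(V>100)).astype(np.uint8)*255, ((S<110)&(V<85)).astype(np.uint8)*255
E
python3 - <<'E'
from m import *
print(ray("top",0,0)[0],ray("scene",0,0)[0])
for cam,x0,y0,w,h in(("top",200,165,80,58),("scene",280,165,80,70)):
    i=up(r.snapshot(cam),x0,y0,w,h);b,s,d=masks(i)
    print("bar");comps(b,cam,x0,y0,.026)
    print("steel28");comps(s,cam,x0,y0,.028)
    print("steel65");comps(s,cam,x0,y0,.065)
    print("plate");comps(d|s|b,cam,x0,y0,.018,3000)
    cv2.imwrite(f"pics/mk_{cam}.png",np.vstack([b,s]))
p=[(211,176.6),(271.6,184),(206,212),(266.6,219.4)]
for u,v in p: print(np.round(onz("top",u,v,.018)*1e3,1))
E
```

```text
[ 0.32522883 -0.01199827  1.16498557] [ 0.88370328 -0.59219433  0.84663097]
bar
top 0.026 c [527.   84.3] ang 91.0 dims [11.3 76.5] px [248.9 207.9]
steel28
top 0.028 c [579.3  81.4] ang 84.0 dims [12.4 94.5] px [250.6 189. ]
top 0.028 c [585.6 136.6] ang 2.4 dims [8.6 9.5] px [230.6 186.4]
top 0.028 c [577.1 176. ] ang 173.9 dims [34.1 13.1] px [216.2 189.1]
steel65
top 0.065 c [571.   78.4] ang 84.0 dims [12.  91.4] px [250.6 189. ]
top 0.065 c [577.1 131.7] ang 2.4 dims [8.3 9.2] px [230.6 186.4]
top 0.065 c [568.9 169.8] ang 173.9 dims [33.  12.6] px [216.2 189.1]
plate
top 0.018 c [557.1 115.8] ang 83.8 dims [102.9 175. ] px [238.2 197.6]
bar
scene 0.026 c [542.2 -38.3] ang 30.6 dims [41.5 31. ] px [287.7 229.6]
scene 0.026 c [523.9  84.1] ang 90.9 dims [82.5 15.7] px [305.  196.6]
scene 0.026 c [557.9 102.2] ang 114.5 dims [232.  257.4] px [319.5 199.5]
steel28
scene 0.028 c [572.6  55.1] ang 84.0 dims [45.2 15.4] px [315.9 209.8]
scene 0.028 c [571.   88.2] ang 82.5 dims [25.6  5.5] px [321.3 201.5]
scene 0.028 c [578.2 106.3] ang 84.0 dims [40.1 16.4] px [326.8 198.2]
scene 0
[... 387 characters left out ...]
ng 82.5 dims [24.4  5.3] px [321.3 201.5]
scene 0.065 c [592.   74.8] ang 84.0 dims [38.3 15.6] px [326.8 198.2]
scene 0.065 c [594.9  98.4] ang 82.5 dims [20.3 13. ] px [332.  192.8]
scene 0.065 c [493.9  36.4] ang 172.2 dims [15.7 17.6] px [286.4 193.5]
scene 0.065 c [493.3 113.2] ang 86.8 dims [21.6  5.9] px [300.9 175.6]
scene 0.065 c [556.4 169.1] ang 169.5 dims [11. 15.] px [331.2 171.4]
plate
scene 0.018 c [538.8 -32.9] ang 30.6 dims [41.9 31.3] px [287.7 229.6]
scene 0.018 c [555.4 111.6] ang 86.9 dims [211.7 121.3] px [319.5 197.7]
scene 0.018 c [554.7 108.9] ang 114.5 dims [234.2 259.9] px [319.5 199.5]
[614.5 193.7  18. ]
[597.   24.6  18. ]
[514.4 202.5  18. ]
[497.7  35.6  18. ]
```

```bash
python3 -m jog '[[0.2,20,20,-5,20],[0.2,20,20,-5,20],[0.2,20,20,-5,30],[0.2,20,20,-5,40],[0.2,20,20,-5,50],[0.2,20,20,-5,60],[0.2,20,20,-5,70],[0.2,20,20,-5,73]]'; python3 -m jog '[[0.2,13.25,50.5,-8,0.8],[0.2,13.25,50.5,-8,0.8],[0.2,13.25,50.5,-8,0.8],[0.2,13.25,50.5,-8,0.8],[0.2,13.25,50.5,-8,0.8],[0.2,13.25,50.5,-8,0.8],[0.2,13.25,50.5,-8,0.8],[0.2,13.25,50.5,-8,0.8]]'
```

```text
t: 0.87
ee_pos: [0.4005, -0.411, 0.1945]
tool_rot: [0.789, 0.614, 0.004, -0.002]
ft_force: [2.2, 0.6, -0.2]
finger_gap: 0.397
grip_force: 0.0
t: 1.53
ee_pos: [0.4765, -0.1004, 0.1447]
tool_rot: [0.792, 0.611, 0.0, 0.0]
ft_force: [1.3, -0.0, 0.4]
finger_gap: 0.4
grip_force: 0.0
```

```bash
python3 -m jog '[[0.2,4.5,18,-4,7],[0.2,4.5,18,-4,14],[0.2,4.5,18,-4,15.7],[0.2,4.5,18,-4,15.7],[0.2,4.5,18,-4,15.7],[0.2,4.5,18,-4,15.7],[0.2,4.5,18,-4,15.7],[0.2,4.5,18,-4,15.7]]'
```

```text
t: 2.2
ee_pos: [0.521, 0.0765, 0.1047]
tool_rot: [0.701, 0.713, -0.001, 0.0]
ft_force: [-0.5, -1.5, -0.2]
finger_gap: 0.401
grip_force: 0.0
```

```bash
python3 -m jog '[[0.2,0.45,0.75,-4,0],[0.2,0.45,0.75,-4,0],[0.2,0.45,0.75,-6.5,0],[0.2,0.45,0.75,-6.9,0],[0.2,0.45,0.75,-6.9,0],[0.2,0.45,0.75,-6.9,0]]'
python3 - <<'E'
from m import *
for n in("top","scene"): cv2.imwrite(f"pics/a_{n}.png",r.snapshot(n))
a=cv2.imread("pics/a_top.png")[155:235,190:290];b=cv2.imread("pics/a_scene.png")[155:235,270:370]
f=lambda x:cv2.resize(x,None,fx=4,fy=4,interpolation=cv2.INTER_CUBIC)
cv2.imwrite("pics/crop1.png",np.hstack([f(a),f(b)]))
E
```

```text
t: 2.7
ee_pos: [0.526, 0.0843, 0.0371]
tool_rot: [0.701, 0.713, 0.0, 0.001]
ft_force: [0.2, -0.7, 1.7]
finger_gap: 0.4
grip_force: 0.0
```

View pics/crop1.png

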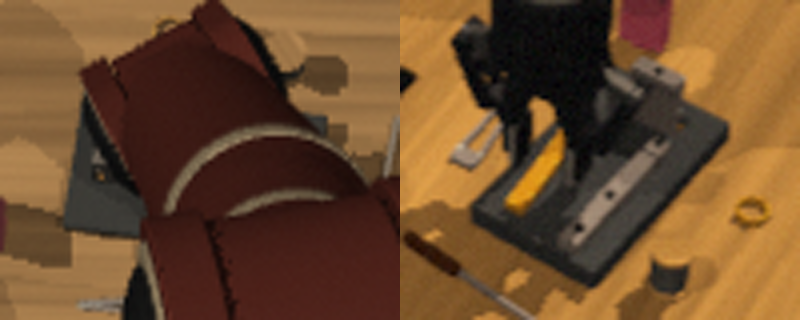

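The scene crop shows the fingers straddling the brass bar, near (540,170). I'll lower slightly and close.

```bash
python3 -m jog '[[0.2,0,0,-0.15,0],[0.7,0,0,-0.15,0],[0.7,0,0,-0.15,0],[0.7,0,0,-0.15,0],[0.7,0,0,-0.15,0],[0.7,0,0,-0.15,0]]'
```

```text
t: 3.3
ee_pos: [0.526, 0.0854, 0.035]
tool_rot: [0.701, 0.713, 0.0, 0.0]
ft_force: [-1.5, -1.2, 5.9]
finger_gap: 0.157
grip_force: 19.2
```

```bash
python3 -m jog '[[0.7,0,0,0.06,-3],[0.7,0.8,1.2,0.06,-7],[0.7,1.6,2.4,0.06,-7],[0.7,2.2,3.2,0.06,-7],[0.7,2.5,3.6,0.06,-7],[0.7,2.5,3.6,0.06,-7],[0.7,2.5,3.6,0.06,-7]]'
python3 - <<'E'
from m import *
cam,x0,y0,w,h="scene",280,165,80,60
i=up(r.snapshot(cam),x0,y0,w,h);b,s,d=masks(i)
comps(b,cam,x0,y0,.026);print(r.state()["ft_force"]);cv2.imwrite("pics/b.png",i)
E
```

```text
t: 3.88
ee_pos: [0.5512, 0.1224, 0.0351]
tool_rot: [0.743, 0.67, 0.001, -0.0]
ft_force: [0.9, 1.7, 2.2]
finger_gap: 0.156
grip_force: 19.0
scene 0.026 c [497.3   2.1] ang 121.5 dims [ 7.3 24.7] px [280.9 212.4]
scene 0.026 c [548.2 102.5] ang 83.2 dims [45.8 13.8] px [316.2 195.5]
scene 0.026 c [474.9  96.2] ang 88.2 dims [41.9  8.1] px [291.8 187.1]
scene 0.026 c [599.8 145.4] ang 114.5 dims [109.7 225.1] px [340.5 194.5]
scene 0.026 c [478.6 111.5] ang 118.8 dims [ 94.7 160.5] px [295.8 185.1]
[-0.34779407  1.13394681  1.81668801]
```

View pics/b.png

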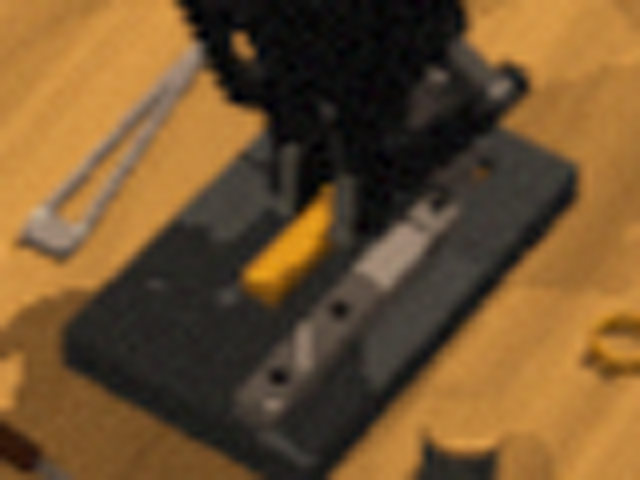

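```bash
for i in 1; do python3 -m jog '[[0.7,0.02,0.2,0,0],[0.7,0.02,0.2,0,0],[0.7,0.02,0.2,0,0]]'|grep -E "ee|ft"; python3 -m jog '[[0.7,0.01,0.1,0,0],[0.7,0.01,0.1,0,0]]'|grep -E "ee|ft";python3 -m jog '[[0.7,0.01,0.1,0,0],[0.7,0.01,0.1,0,0]]'|grep -E "ee|ft"; done
```

```text
ee_pos: [0.551, 0.1222, 0.0351]
ft_force: [0.7, -1.7, 3.9]
ee_pos: [0.551, 0.123, 0.0351]
ft_force: [0.8, -3.4, 5.4]
ee_pos: [0.551, 0.1241, 0.0351]
ft_force: [-0.3, -3.0, 5.4]
```

```bash
python3 -m jog '[[0.7,0.01,0.1,0,0],[0.7,0.01,0.1,0,0],[0.7,0.01,0.1,0,0]]'|grep -E "ee|ft"; python3 -m jog '[[0.7,0.01,0.1,0,0],[0.7,0.01,0.1,0,0],[0.7,0.01,0.1,0,0]]'|grep -E "ee|ft";python3 -m jog '[[0.7,0.01,0.1,0,0],[0.7,0.01,0.1,0,0],[0.7,0.01,0.1,0,0]]'|grep -E "ee|ft"
```

```text
ee_pos: [0.5511, 0.1249, 0.0351]
ft_force: [-0.1, -2.2, 5.0]
ee_pos: [0.5511, 0.1249, 0.0351]
ft_force: [-0.5, -4.6, 5.5]
ee_pos: [0.5511, 0.125, 0.0351]
ft_force: [-1.0, -5.4, 6.6]
```

```bash
python3 -m jog '[[0.7,-0.02,-0.2,0,0],[0.6,-0.02,-0.25,0,0],[0.56,-0.02,-0.25,0,0],[0.56,-0.02,-0.25,0,0],[0.56,-0.02,-0.25,2,0],[0.56,-0.02,-0.25,5,0],[0.56,-8,-0.25,7,0],[0.56,-8,-0.25,7,0]]';  python3 -m jog '[[1,0,0,0,0],[1,0,-12,2,0],[1,0,-12,2,0],[1,0,-12,2,0],[1,0,-12,2,0]]'
python3 - <<'E'
from m import *
for cam,x0,y0,w,h in(("top",200,165,80,58),("scene",280,165,80,58)):
    im=r.snapshot(cam);i=up(im,x0,y0,w,h);b,s,d=masks(i);cv2.imwrite(f"pics/c_{cam}.png",i)
    print("bar");comps(b,cam,x0,y0,.026)
    if cam=="top":
        print("steel28");comps(s,cam,x0,y0,.028)
        print("steel65");comps(s,cam,x0,y0,.065)
        print("plate");comps(d|s|b,cam,x0,y0,.018,3000)
a,b=[cv2.imread(f"pics/c_{c}.png") for c in("top","scene")]
cv2.imwrite("pics/c.png",cv2.resize(np.hstack([a,b]),(800,290)))
E
```

```text
t: 5.93
ee_pos: [0.4728, 0.1269, 0.1059]
tool_rot: [0.743, 0.669, 0.002, 0.001]
ft_force: [-1.2, 0.3, -0.1]
finger_gap: 0.219
grip_force: 0.0
t: 6.35
ee_pos: [0.4712, -0.0038, 0.1251]
tool_rot: [0.748, 0.664, -0.002, 0.002]
ft_force: [0.7, -0.9, -0.8]
finger_gap: 0.001
grip_force: 0.0
bar
top 0.026 c [551.  110.4] ang 84.5 dims [12.1 49.3] px [239.7 199.1]
steel28
top 0.028 c [582.4 105.4] ang 83.3 dims [13.1 46.2] px [241.9 187.7]
top 0.028 c [585.5 136.5] ang 177.4 dims [10.1  8.1] px [230.7 186.4]
top 0.028 c [577.2 176.2] ang 173.5 dims [34.4 13.1] px [216.1 189.1]
steel65
top 0.065 c [574.  101.6] ang 83.3 dims [12.6 44.7] px [241.9 187.7]
top 0.065 c [577.  131.6] ang 177.4 dims [9.8 7.8] px [230.7 186.4]
top 0.065 c [569. 170.] ang 173.5 dims [33.3 12.7] px [216.1 189.1]
plate
top 0.018 c [584.7 106.5] ang 83.3 dims [13.2 46.6] px [241.9 187.7]
top 0.018 c [556.2 123.3] ang 81.8 dims [107.7 157. ] px [235.5 197.9]
bar
scene 0.026 c [548.2 109. ] ang 83.2 dims [51.5 15. ] px [317.4 194. ]
scene 0.026 c [406.7 146.5] ang 121.7 dims [22.2  5.1] px [280.4 167.8]
scene 0.026 c [600.5 149.7] ang 114.5 dims [104.2 218.5] px [341.4 193.5]
scene 0.026 c [482.4  99.4] ang 106.3 dims [254.9 109.7] px [294.2 189.6]
```

View pics/c.png

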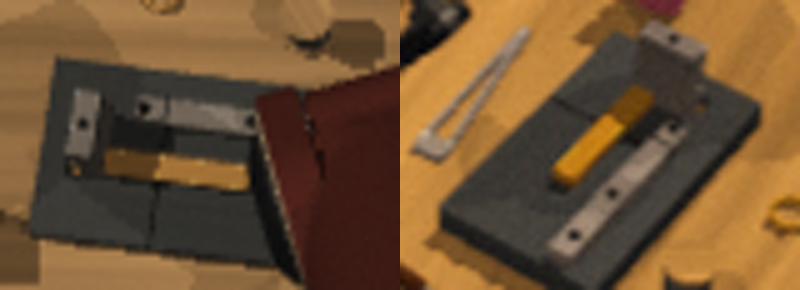

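The bar now lies parallel to the fence (top crop about (175,168)), near the stop and roughly 18 mm short of the fence. The plate hasn't moved. Next is a push in +x with the gripper shut.

```bash
python3 -m jog '[[1,5,13,0,0],[1,5,13,0,0],[1,5,13,0,0],[1,5,13,0,0],[1,5,13,0,0],[1,5,13,-4,0],[1,5,13,-6,0],[1,5,13,-6,0]]'
```

```text
t: 7.12
ee_pos: [0.5173, 0.1356, 0.0608]
tool_rot: [0.742, 0.67, -0.005, -0.002]
ft_force: [-1.3, -1.3, -0.3]
finger_gap: -0.002
grip_force: 0.0
```

```bash
python3 -m jog '[[1,0.3,-0.6,-1,0],[1,0.3,-0.6,-1,0],[1,0.3,-0.6,-1,0]]';python3 -m jog '[[1,0,0,-1,0],[1,0,0,-1.5,0],[1,0,0,-1.5,0]]'
```

```text
t: 7.37
ee_pos: [0.525, 0.1292, 0.0554]
tool_rot: [0.743, 0.669, 0.0, 0.0]
ft_force: [-0.3, -0.0, 0.8]
finger_gap: 0.004
grip_force: 0.0
t: 7.62
ee_pos: [0.5238, 0.1298, 0.0392]
tool_rot: [0.743, 0.669, -0.001, -0.0]
ft_force: [-1.1, -0.2, -0.1]
finger_gap: 0.002
grip_force: 0.0
```

```bash
python3 -m jog '[[1,0,-0.2,-0.4,0],[1,0,-0.2,-0.4,0],[1,0.7,-0.3,-0.4,0],[1,1.2,-0.35,-0.4,0],[1,1.7,-0.4,-0.4,0],[1,2,-0.4,-0.4,0],[1,2,-0.4,-0.4,0]]'|grep -E "ee|ft";python3 -m jog '[[1,0.15,-0.01,0,0],[1,0.15,-0.01,0,0],[1,0.15,-0.01,0,0]]'|grep -E "ee|ft";python3 -m jog '[[1,0.15,-0.01,0,0],[1,0.15,-0.01,0,0],[1,0.15,-0.01,0,0]]'|grep -E "ee|ft"
```

```text
ee_pos: [0.5457, 0.1257, 0.036]
ft_force: [0.3, -0.7, 0.2]
ee_pos: [0.5458, 0.1259, 0.0359]
ft_force: [0.0, 1.0, -0.1]
ee_pos: [0.5474, 0.1258, 0.0359]
ft_force: [0.0, -0.1, -0.0]
```

```bash
python3 -m jog '[[1,0.1,-0.01,0,0],[1,0.1,-0.01,0,0],[1,0.1,-0.01,0,0]]'|grep -E "ee|ft";python3 -m jog '[[1,0.1,-0.01,0,0],[1,0.1,-0.01,0,0],[1,0.1,-0.01,0,0]]'|grep -E "ee|ft";python3 -m jog '[[1,0.1,-0.01,0,0],[1,0.1,-0.01,0,0],[1,0.1,-0.01,0,0]]'|grep -E "ee|ft"
```

```text
ee_pos: [0.5485, 0.1256, 0.0359]
ft_force: [0.5, 0.5, 0.1]
ee_pos: [0.5495, 0.1255, 0.0359]
ft_force: [-0.1, 0.4, 0.6]
ee_pos: [0.5506, 0.1254, 0.0359]
ft_force: [0.2, 1.6, -0.8]
```

```bash
python3 -m jog '[[1,0.1,-0.01,0,0],[1,0.1,-0.01,0,0],[1,0.1,-0.01,0,0]]'|grep -E "ee|ft";python3 -m jog '[[1,0.1,-0.01,0,0],[1,0.1,-0.01,0,0],[1,0.1,-0.01,0,0]]'|grep -E "ee|ft";python3 -m jog '[[1,0.1,-0.01,0,0],[1,0.1,-0.01,0,0],[1,0.1,-0.01,0,0]]'|grep -E "ee|ft"
python3 - <<'E'
from m import *
cam,x0,y0,w,h="scene",280,165,80,60
cv2.imwrite("pics/d.png",up(r.snapshot(cam),x0,y0,w,h))
E
```

```text
ee_pos: [0.5516, 0.1253, 0.0359]
ft_force: [0.3, -0.6, -0.2]
ee_pos: [0.5526, 0.1252, 0.0359]
ft_force: [0.6, 0.9, -0.3]
ee_pos: [0.5536, 0.1251, 0.0359]
ft_force: [0.1, -0.2, 0.2]
```

View pics/d.png

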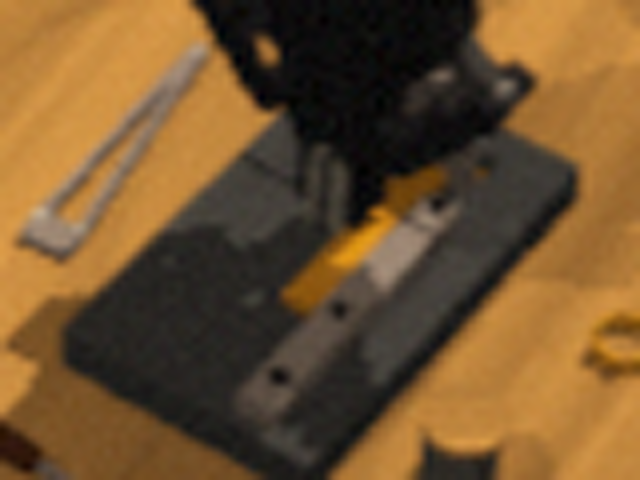

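The bar is close to the fence but there's no contact force yet, so I'll keep going.

```bash
for k in 1; do python3 -m jog '[[1,0.1,-0.01,0,0],[1,0.1,-0.01,0,0],[1,0.1,-0.01,0,0]]'|grep -E "ee|ft";python3 -m jog '[[1,0.1,-0.01,0,0],[1,0.1,-0.01,0,0],[1,0.1,-0.01,0,0]]'|grep -E "ee|ft";python3 -m jog '[[1,0.1,-0.01,0,0],[1,0.1,-0.01,0,0],[1,0.1,-0.01,0,0]]'|grep -E "ee|ft"; done
```

```text
ee_pos: [0.5538, 0.1251, 0.0358]
ft_force: [-1.4, 0.5, 1.2]
ee_pos: [0.5539, 0.125, 0.0358]
ft_force: [-4.4, -0.2, 3.7]
ee_pos: [0.554, 0.125, 0.0357]
ft_force: [-6.4, 0.1, 4.4]
```

```bash
python3 -m jog '[[1,-1,0,0,0],[1,-1.5,0,1,0],[1,-1.5,0,3,0],[1,0.3,-5.9,3,0],[1,0.3,-5.9,3,0],[1,0.3,-5.9,3,0],[1,0.3,-5.9,3,0],[1,0.3,-5.9,3,0]]'|grep -E "ee|ft|t:"
```

```text
t: 11.67
ee_pos: [0.5602, 0.0665, 0.0665]
tool_rot: [0.743, 0.669, 0.001, 0.0]
ft_force: [-0.1, 1.0, -0.4]
```

```bash
python3 -m jog '[[1,-0.1,0,-2,0],[1,-0.1,0,-3,0],[1,-0.1,0,-3,0],[1,-0.1,0,-3,0],[1,-0.07,0.3,-3,0],[1,-0.07,0.3,-3,0],[1,-0.07,0.3,-3,0]]'|grep -E "ee|ft"; python3 -m jog '[[1,0.01,0.1,0,0],[1,0.01,0.1,0,0],[1,0.01,0.1,0,0]]'|grep -E "ee|ft";python3 -m jog '[[1,0.01,0.1,0,0],[1,0.01,0.1,0,0],[1,0.01,0.1,0,0]]'|grep -E "ee|ft";python3 -m jog '[[1,0.01,0.1,0,0],[1,0.01,0.1,0,0],[1,0.01,0.1,0,0]]'|grep -E "ee|ft"
```

```text
ee_pos: [0.5586, 0.0695, 0.0358]
ft_force: [0.9, 0.7, -0.8]
ee_pos: [0.5588, 0.07, 0.0359]
ft_force: [-0.1, 1.4, 0.2]
ee_pos: [0.5588, 0.0701, 0.0359]
ft_force: [-0.6, -1.5, -0.2]
ee_pos: [0.5588, 0.0703, 0.0359]
ft_force: [0.3, -4.8, 0.3]
```

```bash
python3 -m jog '[[1,0.01,0.15,0,0],[1,0.01,0.15,0,0],[1,0.01,0.15,0,0]]'|grep -E "ee|ft"; python3 -m jog '[[1,0,-0.4,0,0],[1,0,-0.8,0,0],[1,-0.1,-0.8,2,0],[1,-0.1,-0.8,5,0],[1,-2,-12,9,7],[1,-2,-12,9,14],[1,-2,-12,9,21],[1,-2,-12,9,28]]'|grep -E "ee|ft|t:";  python3 - <<'E'
from m import *
for cam,x0,y0,w,h in(("top",200,165,80,58),("scene",280,165,80,58)):
    i=up(r.snapshot(cam),x0,y0,w,h);cv2.imwrite(f"pics/e_{cam}.png",i);b,s,d=masks(i)
    if cam=="top":comps(s,cam,x0,y0,.028);comps(s,cam,x0,y0,.065);comps(b,cam,x0,y0,.026)
a,b=[cv2.imread(f"pics/e_{c}.png") for c in("top","scene")]
cv2.imwrite("pics/e.png",cv2.resize(np.hstack([a[:,:512],b[:,128:]]),(800,363)))
E
```

```text
ee_pos: [0.5588, 0.0704, 0.0358]
ft_force: [-0.9, -6.9, 1.9]
t: 13.92
ee_pos: [0.5394, -0.0561, 0.1277]
tool_rot: [0.561, 0.828, -0.002, 0.003]
ft_force: [0.7, -0.8, 0.1]
top 0.028 c [579.4  82.1] ang 83.1 dims [13.9 96.5] px [250.4 189. ]
top 0.028 c [585.4 136.6] ang 176.9 dims [11.4  9. ] px [230.6 186.4]
top 0.028 c [577.2 176.2] ang 173.5 dims [35.1 13.3] px [216.1 189.1]
top 0.065 c [571.1  79. ] ang 83.1 dims [13.5 93.4] px [250.4 189. ]
top 0.065 c [576.9 131.8] ang 176.9 dims [11.   8.7] px [230.6 186.4]
top 0.065 c [569.  170.1] ang 173.5 dims [34.  12.9] px [216.1 189.1]
top 0.026 c [567.9 108.7] ang 83.9 dims [12.9 51.9] px [240.6 193. ]
```

View pics/e.png

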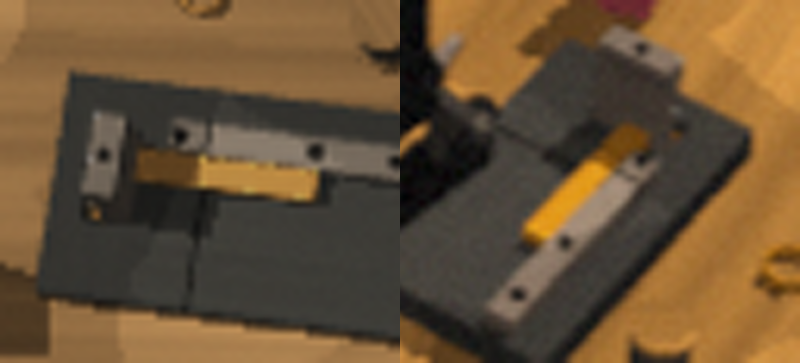

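The bar lies along the fence: its -y end is at plate y = -31.9 against -32 expected. Its far end is at the stop's foot, and the plate hasn't moved. Next I'll grasp the stop across its broad faces.

```bash
python3 -m jog '[[0.3,3,22.5,0,7],[0.3,3,22.5,0,14],[0.3,3,22.5,0,21],[0.3,3,22.5,0,28],[0.3,3,22.5,0,35],[0.3,3,22.5,0,42],[0.3,3,22.5,0,49],[0.3,3,22.5,0,56]]'|grep -E "ee|ft|t:|gap"; python3 -m jog '[[0.3,0,0,0,6.3],[0.3,0,0,0,6.3],[0.3,0,0,0,6.3],[0.3,0,0,0,6.3]]'|grep -E "ee|ft|t:|gap"
```

```text
t: 14.68
ee_pos: [0.5675, 0.1849, 0.126]
tool_rot: [0.099, 0.995, 0.002, -0.001]
ft_force: [0.3, -0.4, 0.0]
finger_gap: 0.348
t: 15.02
ee_pos: [0.5686, 0.1798, 0.1258]
tool_rot: [0.05, 0.999, 0.001, -0.0]
ft_force: [-0.5, -0.0, -0.1]
finger_gap: 0.345
```

```bash
python3 -m jog '[[0.3,0.04,-0.98,0,0],[0.3,0.04,-0.98,0,0],[0.3,0.04,-0.98,0,0],[0.3,0.04,-0.98,-3,0],[0.3,0.04,-0.98,-3,0]]'|grep -E "ee|ft|t:|gap"
python3 - <<'E'
from m import *
i=up(r.snapshot("scene"),300,145,62,50);cv2.imwrite("pics/f.png",i)
print(proj("scene",[.569,.170,.065]))
E
```

```text
t: 15.43
ee_pos: [0.5673, 0.1666, 0.0924]
tool_rot: [0.05, 0.999, -0.002, -0.003]
ft_force: [-1.0, -0.8, -0.5]
finger_gap: 0.35
[335.50358082 172.82431849]
```

View pics/f.png

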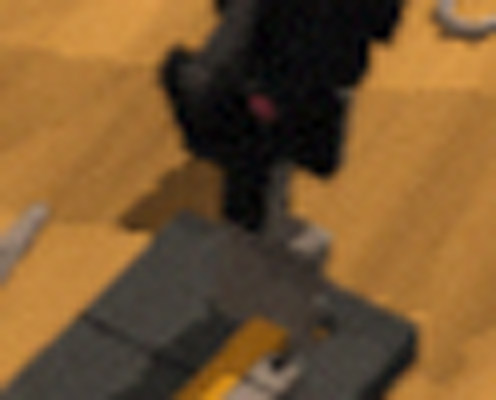

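```bash
python3 -m jog '[[0.3,0,0,0,0],[0.3,0,0,0,0]]'|grep -E "ee|ft|t:|gap"
```

```text
t: 15.65
ee_pos: [0.57, 0.1691, 0.0969]
tool_rot: [0.049, 0.999, 0.001, 0.001]
ft_force: [0.3, -0.5, -1.2]
finger_gap: 0.35
```

```bash
python3 -m jog '[[0.3,-0.05,0.05,-2,0],[0.3,-0.05,0.05,-3.5,0],[0.3,-0.05,0.05,-4.6,0],[0.3,-0.05,0.05,-4.6,0],[0.3,-0.05,0.05,-4.6,0]]'|grep -E "ee|ft|t:|gap"
```

```text
t: 16.07
ee_pos: [0.5691, 0.1692, 0.0502]
tool_rot: [0.049, 0.999, 0.0, -0.0]
ft_force: [0.1, 0.2, 0.5]
finger_gap: 0.352
```

```bash
python3 -m jog '[[0.5,0,0,0,0],[0.62,0,0,0,0],[0.66,0,0,0,0],[0.68,0,0,0,0],[0.68,0,0,0,0]]'; python3 -m jog '[[0.72,0,0,0,0],[0.72,0,0,0,0],[0.72,0,0,0,0]]'
```

```text
t: 16.48
ee_pos: [0.5696, 0.1677, 0.0508]
tool_rot: [0.05, 0.999, -0.001, 0.001]
ft_force: [-0.6, -4.3, 6.2]
finger_gap: 0.161
grip_force: 9.8
t: 16.73
ee_pos: [0.5696, 0.1677, 0.0509]
tool_rot: [0.05, 0.999, -0.001, 0.001]
ft_force: [-0.8, -5.0, 6.8]
finger_gap: 0.152
grip_force: 55.0
```

```bash
python3 -m jog '[[0.75,0,-0.16,0.08,0],[0.75,0,-0.16,0.08,0],[0.75,0,-0.16,0.08,0]]'
```

```text
t: 16.98
ee_pos: [0.5695, 0.1676, 0.0509]
tool_rot: [0.05, 0.999, 0.0, 0.0]
ft_force: [1.4, -0.8, 2.3]
finger_gap: 0.148
grip_force: 59.1
```

```bash
python3 -m jog '[[0.75,0.2,-0.02,0.1,0],[0.75,0.4,-0.04,0.15,0],[0.75,0.4,-0.04,0.15,0],[0.75,0.4,-0.04,0.15,0]]'|grep -E "ee|rot|ft|gap"; python3 -m jog '[[0.75,0.15,-0.015,0,0],[0.75,0.15,-0.015,0,0]]'|grep -E "ee|rot|ft|gap"
```

```text
ee_pos: [0.5699, 0.1675, 0.051]
tool_rot: [0.049, 0.999, -0.0, -0.003]
ft_force: [-5.5, 0.0, -2.4]
finger_gap: 0.153
ee_pos: [0.5701, 0.1675, 0.0509]
tool_rot: [0.049, 0.999, -0.001, -0.005]
ft_force: [-7.8, 0.6, -1.7]
finger_gap: 0.152
```

```bash
python3 -m jog '[[0.75,0.15,-0.015,0,0],[0.75,0.15,-0.015,0,0]]'|grep -E "ee|rot|ft|gap"; python3 -m jog '[[0.75,0.1,-0.01,0,0],[0.75,0.1,-0.01,0,0]]'|grep -E "ee|rot|ft|gap"
```

```text
ee_pos: [0.5703, 0.1675, 0.0509]
tool_rot: [0.049, 0.999, -0.001, -0.006]
ft_force: [-9.4, -0.3, 1.2]
finger_gap: 0.154
ee_pos: [0.5704, 0.1676, 0.0509]
tool_rot: [0.048, 0.999, -0.001, -0.007]
ft_force: [-11.1, -0.9, 1.6]
finger_gap: 0.154
```

The pad torsion is resisting the rock. I'll let go, regrip nearer the top and hold more lightly.

```bash
python3 -m jog '[[0.75,-0.4,0.04,-0.1,0],[0.7,-0.8,0.08,-0.15,0],[0.55,-0.8,0.08,-0.15,0],[0.55,-0.8,0.08,0.5,0],[0.55,-0.8,0.08,1.1,0],[0.55,-0.8,0.08,1.1,0],[0.6,-0.8,0.08,1.1,0],[0.66,-0.8,0.08,1.1,0]]';  python3 -m jog '[[0.685,0,0,0,0],[0.685,0,0,0,0],[0.685,0,0,0,0]]'
```

```text
t: 18.48
ee_pos: [0.5694, 0.1675, 0.0635]
tool_rot: [0.049, 0.999, 0.0, 0.0]
ft_force: [-0.7, 0.5, 0.6]
finger_gap: 0.17
grip_force: 0.0
t: 18.73
ee_pos: [0.5694, 0.1676, 0.0635]
tool_rot: [0.049, 0.999, 0.0, 0.0]
ft_force: [-0.3, 0.8, 2.6]
finger_gap: 0.162
grip_force: 11.9
```

```bash
python3 -m jog '[[0.695,0,0,0.1,0],[0.695,0,0,0.1,0],[0.695,0,0,0.1,0]]'; python3 -m jog '[[0.695,0.2,-0.02,0.05,0],[0.695,0.3,-0.03,0.05,0],[0.695,0.3,-0.03,0.05,0]]'|grep -E "ee|rot|ft|gap"; python3 -m jog '[[0.695,0.2,-0.02,0,0],[0.695,0.2,-0.02,0,0]]'|grep -E "ee|rot|ft|gap"
```

```text
t: 18.98
ee_pos: [0.5693, 0.1675, 0.0636]
tool_rot: [0.049, 0.999, 0.0, 0.0]
ft_force: [2.4, 2.6, -4.7]
finger_gap: 0.156
grip_force: 20.5
ee_pos: [0.5696, 0.1675, 0.0636]
tool_rot: [0.049, 0.999, -0.0, -0.003]
ft_force: [-4.3, 2.2, -6.8]
finger_gap: 0.158
ee_pos: [0.57, 0.1675, 0.0636]
tool_rot: [0.049, 0.999, -0.001, -0.004]
ft_force: [-6.2, 2.2, -5.2]
finger_gap: 0.164
```

```bash
python3 -m jog '[[0.695,0.15,-0.015,0,0],[0.695,0.15,-0.015,0,0]]'|grep -E "ee|rot|ft|gap";python3 -m jog '[[0.695,0.15,-0.015,0,0],[0.695,0.15,-0.015,0,0]]'|grep -E "ee|rot|ft|gap";python3 -m jog '[[0.695,0.15,-0.015,0,0],[0.695,0.15,-0.015,0,0]]'|grep -E "ee|rot|ft|gap|grip"
```

```text
ee_pos: [0.5702, 0.1675, 0.0636]
tool_rot: [0.049, 0.999, -0.001, -0.005]
ft_force: [-8.1, 2.4, -4.0]
finger_gap: 0.156
ee_pos: [0.5709, 0.1674, 0.0635]
tool_rot: [0.049, 0.999, -0.001, -0.006]
ft_force: [-9.8, 2.1, -2.9]
finger_gap: 0.156
ee_pos: [0.5719, 0.1673, 0.0635]
tool_rot: [0.049, 0.999, -0.001, -0.007]
ft_force: [-10.2, 1.9, -1.6]
finger_gap: 0.163
grip_force: 21.6
```

```bash
python3 -m jog '[[0.695,0.15,-0.015,0.05,0],[0.695,0.3,-0.03,0.1,0],[0.695,0.3,-0.03,0.1,0]]'|grep -E "ee|rot|ft|gap"
python3 - <<'E'
from m import *
i=up(r.snapshot("scene"),280,165,80,60);b,s,d=masks(i);comps(b,"scene",280,165,.026,3000);cv2.imwrite("pics/g.png",i)
a=cv2.imread("pics/scene0.png");a=up(a,280,165,80,60)
# plate corner motion check on right corner region & front
for n,(x,y,w,h) in {"right":(520,120,110,90),"front":(50,300,200,120)}.items():
    p=cv2.phaseCorrelate(*[np.float32(cv2.cvtColor(k[y:y+h,x:x+w],cv2.COLOR_BGR2GRAY)) for k in(a,i)]);print(n,np.array(p[0])/8,p[1])
E
```

```text
ee_pos: [0.5756, 0.1663, 0.0636]
tool_rot: [0.05, 0.999, -0.001, -0.006]
ft_force: [-8.1, 2.8, -7.0]
finger_gap: 0.153
scene 0.026 c [601.2 146.3] ang 117.8 dims [224.6 106. ] px [341.1 194.5]
scene 0.026 c [501.7  97.7] ang 117.9 dims [122.3 207.6] px [300.6 191.9]
right [0.00821783 0.00322723] 0.6640074428805599
front [0.03213076 0.39699802] 0.1969616764386495
```

```bash
python3 -m jog '[[0.695,-0.6,0.06,0,0],[0.695,-1.2,0.12,0,0],[0.695,-1.7,0.17,0,0],[0.695,-1.9,0.19,0,0],[0.695,-2.1,0.21,0,0],[0.695,-2.2,0.22,0.0,0],[0.695,-2.3,0.23,0.0,0],[0.695,-2.3,0.23,0.0,0]]'|grep -E "ee|rot|ft|gap|t:"
```

```text
t: 20.87
ee_pos: [0.5601, 0.1672, 0.0653]
tool_rot: [0.048, 0.999, -0.001, 0.002]
ft_force: [4.7, 1.2, -16.3]
finger_gap: 0.154
```

```bash
python3 -m jog '[[0.695,0.3,-0.03,-0.2,0],[0.695,0.6,-0.06,-0.2,0],[0.695,0.9,-0.09,-0.2,0],[0.695,1.0,-0.1,-0.2,0]]'|grep -E "ee|rot|ft|gap|t:|grip"
python3 - <<'E'
from m import *
i=up(r.snapshot("scene"),280,165,80,60);cv2.imwrite("pics/g2.png",i)
a=cv2.imread("pics/g.png")
for n,(x,y,w,h) in {"right":(520,120,110,90),"front":(150,380,200,90),"bar":(280,220,90,90)}.items():
    p=cv2.phaseCorrelate(*[np.float32(cv2.cvtColor(k[y:y+h,x:x+w],cv2.COLOR_BGR2GRAY)) for k in(a,i)]);print(n,np.array(p[0])/8,p[1])
E
```

```text
t: 21.2
ee_pos: [0.5651, 0.1668, 0.0638]
tool_rot: [0.05, 0.999, -0.002, -0.004]
ft_force: [-7.2, -0.1, -3.1]
finger_gap: 0.154
grip_force: 21.1
right [0.01206837 0.01706999] 0.583216271577058
front [-2.0306049 -0.1152955] 0.2049794987572564
bar [5.39864344 0.01349811] 0.29023284676634237
```

View pics/g2.png

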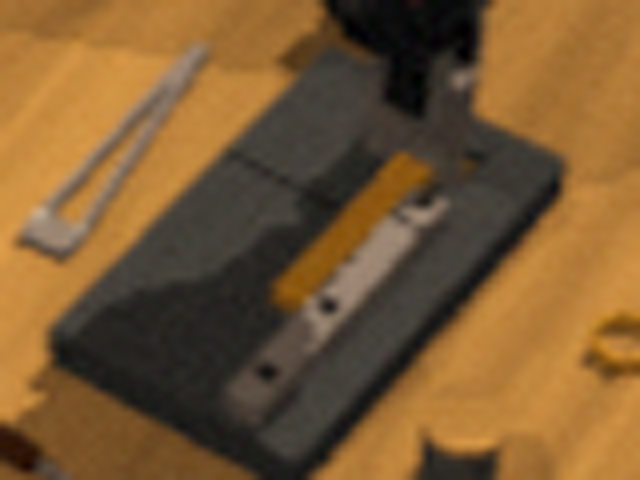

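The plate slid about 4 mm toward -x when the lift force got too high; the bar is still on the fence. From here I'll use gentler strokes and keep the lift low.

```bash
python3 -m jog '[[0.692,0.2,-0.02,0,0],[0.692,0.4,-0.04,0,0],[0.692,0.4,-0.04,0,0]]'|grep -E "ee|ft|t:|grip"; python3 -m jog '[[0.692,0.15,-0.015,0.05,0],[0.692,0.3,-0.03,0.05,0],[0.692,0.3,-0.03,0.05,0]]'|grep -E "ee|ft|t:|grip"
```

```text
t: 21.5
ee_pos: [0.5672, 0.1668, 0.0637]
tool_rot: [0.05, 0.999, -0.002, -0.006]
ft_force: [-8.7, -0.7, -1.3]
grip_force: 21.3
t: 21.75
ee_pos: [0.5696, 0.1666, 0.0637]
tool_rot: [0.051, 0.999, -0.002, -0.006]
ft_force: [-10.9, 0.6, -3.0]
grip_force: 22.3
```

```bash
python3 -m jog '[[0.692,-0.5,0.05,0,0],[0.692,-1,0.1,0,0],[0.692,-1.2,0.12,0,0],[0.692,-1.2,0.12,0,0]]'|grep -E "ee|ft|t:|grip"; python3 -m jog '[[0.692,-0.2,0.02,0,0],[0.692,-0.3,0.03,0,0],[0.692,-0.3,0.03,0,0]]'|grep -E "ee|ft|t:|grip"
```

```text
t: 22.08
ee_pos: [0.5643, 0.1676, 0.064]
tool_rot: [0.049, 0.999, -0.0, 0.001]
ft_force: [2.3, 1.2, -13.6]
grip_force: 21.1
t: 22.33
ee_pos: [0.5612, 0.1683, 0.0642]
tool_rot: [0.049, 0.999, 0.0, 0.001]
ft_force: [3.2, 1.4, -14.9]
grip_force: 25.4
```

```bash
python3 -m jog '[[0.692,0,0,-0.2,0],[0.692,0,0,-0.2,0]]'|grep -E "ee|ft|t:|grip"; python3 -m jog '[[0.692,0.4,-0.04,0.1,0],[0.692,0.8,-0.08,0.15,0],[0.692,1.1,-0.11,0.2,0],[0.692,1.1,-0.11,0.2,0]]'|grep -E "ee|ft|t:|grip";python3 - <<'E'
from m import *
for k in("pics/top0.png",None):
    im=cv2.imread(k) if k else r.snapshot("top")
    i=up(im,200,165,80,58);b,s,d=masks(i)
    comps(s,"top",200,165,.028);comps(d|s|b,"top",200,165,.018,3000)
E
```

```text
t: 22.5
ee_pos: [0.5613, 0.1686, 0.064]
tool_rot: [0.049, 0.999, -0.0, 0.001]
ft_force: [3.0, -1.0, -1.9]
grip_force: 26.8
t: 22.83
ee_pos: [0.5664, 0.1678, 0.0638]
tool_rot: [0.05, 0.999, -0.001, -0.006]
ft_force: [-7.6, 1.0, -0.8]
grip_force: 21.4
top 0.028 c [579.2  81.5] ang 83.9 dims [12.2 94.9] px [250.6 189.1]
top 0.028 c [585.3 136.7] ang 177.8 dims [10.4  8.4] px [230.6 186.5]
top 0.028 c [577.1 176. ] ang 173.5 dims [34.1 13. ] px [216.2 189.1]
top 0.018 c [557.1 115.7] ang 83.8 dims [103.  174.8] px [238.2 197.6]
top 0.018 c [519.3  28.8] ang 1.8 dims [59.7 55.7] px [269.3 211.7]
top 0.018 c [524.6 149.3] ang 66.9 dims [ 69.7 185.4] px [225.6 208.9]
```

```bash
cat > pl.py <<'E'
from m import *
def edges(im):
    S=cv2.GaussianBlur(im,(0,0),.7).astype(float)[:,:,2]; out=[]
    for row,a,b in((186,340,360),(188,340,360)):   # right edge dark->wood
        g=np.clip(np.diff(S[row,a:b]),0,None);out.append(a+.5+(g*np.arange(len(g))).sum()/g.sum())
    for row,a,b in((207,281,292),(208,281,292)):   # left corner wood->dark
        g=np.clip(-np.diff(S[row,a:b]),0,None);out.append(a+.5+(g*np.arange(len(g))).sum()/g.sum())
    for col,a,b in((316,216,232),(318,216,232)):   # front edge, dark->wood
        g=np.clip(np.diff(S[a:b,col]),0,None);out.append(a+.5+(g*np.arange(len(g))).sum()/g.sum())
    h=cv2.cvtColor(im,cv2.COLOR_BGR2HSV)[170:212,300:340];m=((h[:,:,0]>10)&(h[:,:,0]<32)&(h[:,:,1]>180)&(h[:,:,2]>90))
    y,x=np.nonzero(m);q=x-y
    return np.round(out,2)
if __name__=="__main__":
    im=r.snapshot("scene");print(edges(cv2.imread("pics/scene0.png")),edges(im));cv2.imwrite("pics/last.png",im)
E
python3 pl.py; python3 -m jog '[[0.692,0.2,-0.02,0.1,0],[0.692,0.4,-0.04,0.15,0],[0.692,0.4,-0.04,0.15,0]]'|grep -E "ee|ft|t:|grip"; python3 pl.py
```

```text
[350.9  352.05 287.08 287.15 226.83 226.39] [350.33 350.14 285.56 285.51 225.18 224.35]
t: 23.18
ee_pos: [0.5697, 0.1672, 0.0639]
tool_rot: [0.051, 0.999, -0.001, -0.007]
ft_force: [-7.3, 0.8, -7.6]
grip_force: 22.1
[350.9  352.05 287.08 287.15 226.83 226.39] [351.19 351.67 286.16 286.15 224.94 224.55]
```

```bash
python3 -m jog '[[0.692,-0.5,0.05,-0.1,0],[0.692,-0.8,0.08,-0.2,0],[0.692,-0.8,0.08,-0.2,0]]'|grep -E "ee|ft|t:|grip";python3 pl.py; python3 -m jog '[[0.62,0,0,0,0],[0.62,0,0,0.3,0],[0.62,0,0,0.55,0],[0.62,0,0,0.55,0]]'|grep -E "ee|ft|t:|grip"; python3 -m jog '[[0.67,0,0,0,0],[0.685,0,0,0,0],[0.685,0,0,0,0],[0.688,0,0,0,0]]'|grep -E "ee|ft|t:|grip"
```

```text
t: 23.48
ee_pos: [0.5684, 0.1675, 0.0639]
tool_rot: [0.05, 0.999, 0.0, 0.001]
ft_force: [2.6, -0.1, -7.5]
grip_force: 20.9
[350.9  352.05 287.08 287.15 226.83 226.39] [350.91 351.28 286.29 286.28 225.56 225.12]
t: 23.87
ee_pos: [0.5682, 0.1686, 0.0708]
tool_rot: [0.049, 0.999, 0.001, 0.001]
ft_force: [-0.3, -0.4, -0.4]
grip_force: 0.0
t: 24.2
ee_pos: [0.568, 0.1679, 0.0703]
tool_rot: [0.05, 0.999, 0.0, 0.001]
ft_force: [-0.2, -1.0, 6.5]
grip_force: 13.3
```

```bash
python3 -m jog '[[0.688,0,0,0.2,0],[0.688,0,0,0.25,0]]'|grep -E "ee|ft|t:|grip"; python3 -m jog '[[0.688,0.2,-0.02,0.03,0],[0.688,0.4,-0.04,0.06,0],[0.688,0.4,-0.04,0.06,0]]'|grep -E "ee|ft|t:|grip"; python3 -m jog '[[0.688,0.2,-0.02,0.03,0],[0.688,0.3,-0.03,0.05,0],[0.688,0.3,-0.03,0.05,0]]'|grep -E "ee|ft|t:|grip"; python3 pl.py
```

```text
t: 24.37
ee_pos: [0.5675, 0.1673, 0.0706]
tool_rot: [0.05, 0.999, 0.0, -0.0]
ft_force: [3.3, 1.0, -9.2]
grip_force: 11.9
t: 24.62
ee_pos: [0.568, 0.1673, 0.0705]
tool_rot: [0.049, 0.999, -0.001, -0.004]
ft_force: [-4.1, 1.6, -8.5]
grip_force: 12.2
t: 24.87
ee_pos: [0.5708, 0.1666, 0.0706]
tool_rot: [0.049, 0.999, -0.001, -0.004]
ft_force: [-5.1, 2.9, -11.3]
grip_force: 15.2
[350.9  352.05 287.08 287.15 226.83 226.39] [351.65 352.24 286.45 286.55 225.62 225.5 ]
```

```bash
python3 -m jog '[[0.688,-0.4,0.04,-0.05,0],[0.688,-0.8,0.08,-0.1,0],[0.688,-0.9,0.09,-0.1,0]]'|grep -E "ee|ft|t:|grip"; python3 -m jog '[[0.688,-0.2,0.02,0,0],[0.688,-0.4,0.04,0,0],[0.688,-0.4,0.04,0,0]]'|grep -E "ee|ft|t:|grip"; python3 pl.py
```

```text
t: 25.17
ee_pos: [0.566, 0.1673, 0.0712]
tool_rot: [0.049, 0.999, -0.0, 0.001]
ft_force: [2.3, 0.4, -12.1]
grip_force: 11.3
t: 25.42
ee_pos: [0.5625, 0.1678, 0.0722]
tool_rot: [0.049, 0.999, -0.0, 0.001]
ft_force: [3.6, 0.2, -12.9]
grip_force: 13.9
[350.9  352.05 287.08 287.15 226.83 226.39] [350.   349.56 286.15 286.13 226.37 225.56]
```

```bash
cat > rt.py <<'E'
from m import *
import sys
def prof(im):
    R=im.astype(float)
    return [(row,''.join('#' if (v[2]-v[0])<25 else ('s' if v[2]<120 else '.') for v in R[row,325:362])) for row in range(178,200,2)]
ims=[cv2.imread("pics/scene0.png"),r.snapshot("scene")]
for (a,p),(_,q) in zip(prof(ims[0]),prof(ims[1])): print(a,p,q)
E
python3 rt.py
```

```text
178 ###############...................... #############s.......................
180 ################s.................... ###############ss....................
182 ###################ss................ ####################ss...............
184 #######################ss............ ###s..sss################............
186 ##############ss###########.......... #ss.....s###ss###########............
188 ###########################.......... s.....ss################s............
190 #######ss#################s.......... ....s..#sss###########s..............
192 ######s...s#############s............ .....s#..############s...............
194 ###s....s##############s............. .......s###########s.................
196 #......s############ss............... .....############ss..................
198 ......#############s................. ...s############s....................
```

```bash
python3 -m jog '[[0.688,0.4,-0.04,-0.05,0],[0.688,0.8,-0.08,-0.05,0],[0.688,1.0,-0.1,-0.05,0]]'|grep -E "ee|ft|t:|grip"; python3 -m jog '[[0.688,0.2,-0.02,0.05,0],[0.688,0.4,-0.04,0.05,0],[0.688,0.4,-0.04,0.05,0]]'|grep -E "ee|ft|t:|grip"; python3 rt.py
```

```text
t: 25.77
ee_pos: [0.5665, 0.1679, 0.0719]
tool_rot: [0.049, 0.999, -0.001, -0.005]
ft_force: [-7.8, 0.1, 2.2]
grip_force: 12.2
t: 26.02
ee_pos: [0.5698, 0.1676, 0.0719]
tool_rot: [0.049, 0.999, -0.001, -0.006]
ft_force: [-7.6, 0.1, -2.6]
grip_force: 11.9
178 ###############...................... ###############s.....................
180 ################s.................... ################s....................
182 ###################ss................ ####################s................
184 #######################ss............ ####ss.s################s............
186 ##############ss###########.......... ###s.....ss###s###########...........
188 ###########################.......... #s.....sss################...........
190 #######ss#################s.......... .....ss###.s#############s...........
192 ######s...s#############s............ ...ssss...s############s.............
194 ###s....s##############s............. .s......#############s...............
196 #......s############ss............... s.....s############s.................
198 ......#############s................. ....s############s...................
```

```bash
python3 -m jog '[[0.688,-0.4,0.04,0,0],[0.688,-0.8,0.08,0,0],[0.688,-1,0.1,0,0]]'|grep -E "ee|ft|t:|grip"; python3 -m jog '[[0.688,-0.2,0.02,0,0],[0.688,-0.3,0.03,0,0],[0.688,-0.3,0.03,0,0]]'|grep -E "ee|ft|t:|grip"; python3 -m jog '[[0.688,0.4,-0.04,0,0],[0.688,0.8,-0.08,0.1,0],[0.688,1.0,-0.1,0.15,0]]'|grep -E "ee|ft|t:|grip"; python3 -m jog '[[0.688,0.2,-0.02,0.05,0],[0.688,0.4,-0.04,0.05,0],[0.688,0.4,-0.04,0.05,0]]'|grep -E "ee|ft|t:|grip"; python3 rt.py|sed -n 4,7p
```

```text
t: 26.32
ee_pos: [0.5669, 0.1678, 0.0723]
tool_rot: [0.05, 0.999, 0.0, 0.002]
ft_force: [5.1, 0.5, -10.5]
grip_force: 11.1
t: 26.57
ee_pos: [0.5643, 0.1682, 0.0723]
tool_rot: [0.049, 0.999, 0.001, 0.002]
ft_force: [4.8, 1.3, -9.2]
grip_force: 13.6
t: 26.82
ee_pos: [0.5696, 0.1672, 0.0723]
tool_rot: [0.05, 0.999, -0.001, -0.003]
ft_force: [-5.1, 1.2, -11.9]
grip_force: 11.8
t: 27.07
ee_pos: [0.5749, 0.1661, 0.0725]
tool_rot: [0.05, 0.999, -0.001, -0.002]
ft_force: [-4.8, 1.7, -13.7]
grip_force: 17.4
184 #######################ss............ #######################s.............
186 ##############ss###########.......... #####s....ss###s##########ss.........
188 ###########################.......... ###s......ss################.........
190 #######ss#################s.......... #s.....ss##################s.........
```

```bash
python3 -m jog '[[0.693,-0.4,0.04,-0.1,0],[0.693,-0.8,0.08,-0.1,0],[0.693,-1.2,0.12,-0.15,0],[0.693,-1.4,0.14,-0.15,0]]'|grep -E "ee|ft|t:|grip"; python3 -m jog '[[0.693,-0.2,0.02,0,0],[0.693,-0.3,0.03,0,0],[0.693,-0.3,0.03,0,0]]'|grep -E "ee|ft|t:|grip"; python3 -m jog '[[0.693,0.4,-0.04,0,0],[0.693,0.8,-0.08,0.1,0],[0.693,1.1,-0.11,0.15,0]]'|grep -E "ee|ft|t:|grip"; python3 -m jog '[[0.693,0.2,-0.02,0.05,0],[0.693,0.4,-0.04,0.05,0],[0.693,0.4,-0.04,0.05,0]]'|grep -E "ee|ft|t:|grip"; python3 rt.py|sed -n 4,7p
```

```text
t: 27.45
ee_pos: [0.5642, 0.1683, 0.0728]
tool_rot: [0.048, 0.999, 0.001, 0.002]
ft_force: [3.3, 1.5, -15.4]
grip_force: 17.1
t: 27.7
ee_pos: [0.5606, 0.169, 0.0729]
tool_rot: [0.049, 0.999, 0.001, 0.001]
ft_force: [4.0, 1.4, -13.7]
grip_force: 21.5
t: 27.95
ee_pos: [0.5687, 0.1669, 0.073]
tool_rot: [0.05, 0.999, -0.001, -0.002]
ft_force: [-2.7, 1.3, -14.1]
grip_force: 14.5
t: 28.2
ee_pos: [0.5734, 0.166, 0.0733]
tool_rot: [0.05, 0.999, -0.001, -0.002]
ft_force: [-3.3, 1.1, -15.9]
grip_force: 18.8
184 #######################ss............ ######ss###############s.............
186 ##############ss###########.......... ####ss...ss###ss##########s..........
188 ###########################.......... ##s......ss################s.........
190 #######ss#################s.......... s......s###################..........
```

```bash
python3 -m jog '[[0.693,-0.4,0.04,-0.25,0],[0.693,-0.8,0.08,-0.25,0],[0.693,-1.2,0.12,-0.25,0],[0.693,-1.5,0.15,-0.25,0],[0.693,-1.5,0.15,-0.25,0]]'|grep -E "ee|ft|t:|grip"; python3 rt.py|sed -n 1,11p; python3 -m jog '[[0.693,0.4,-0.04,0,0],[0.693,0.8,-0.08,0.1,0],[0.693,1.2,-0.12,0.12,0],[0.693,1.4,-0.14,0.14,0],[0.693,1.4,-0.14,0.14,0]]'|grep -E "ee|ft|t:|grip"; python3 rt.py|sed -n 1,11p
```

```text
t: 28.67
ee_pos: [0.5618, 0.1691, 0.0734]
tool_rot: [0.048, 0.999, 0.001, 0.003]
ft_force: [5.5, -0.7, -9.3]
grip_force: 16.7
178 ###############...................... #############s.......................
180 ################s.................... ################ss...................
182 ###################ss................ #####################s...............
184 #######################ss............ ##ss..sss###############s............
186 ##############ss###########.......... #s.....ss###############s............
188 ###########################.......... .....ss################s.............
190 #######ss#################s.......... ...sss....############s..............
192 ######s...s#############s............ ......sss###########s................
194 ###s....s##############s............. ......s###########ss.................
196 #......s############ss............... ....s############s...................
198 ......#############s................. ...############s.....................
t: 29.13
ee_pos: [0.568, 0.1684, 0.0731]
tool_rot: [0.049, 0.999, -0.001, -0.006]
ft_force: [-
[... 213 characters left out ...]
####ss................ ####################ss...............
184 #######################ss............ ###ss..ss###############ss...........
186 ##############ss###########.......... ##s......s###s###########s...........
188 ###########################.......... s.....ss#################s...........
190 #######ss#################s.......... ....ss###s.############s.............
192 ######s...s#############s............ ..s...s..#############...............
194 ###s....s##############s............. .......s############s................
196 #......s############ss............... .....#############s..................
198 ......#############s................. ...s############s....................
```

```bash
python3 -m jog '[[0.697,-1.6,0.16,0,0],[0.697,-1.6,0.16,0,0],[0.697,0.3,-0.03,0.2,0],[0.697,0.3,-0.03,0.2,0],[0.697,-1.6,0.16,0.05,0],[0.697,-1.6,0.16,0.05,0],[0.697,0.3,-0.03,0.25,0],[0.697,0.3,-0.03,0.25,0]]'|grep -E "ee|ft|t:|grip"; python3 rt.py|sed -n 4,7p;python3 -m jog '[[0.697,-1.9,0.19,-0.2,0],[0.697,-1.9,0.19,-0.2,0],[0.697,0,0,0.05,0],[0.697,0,0,0.05,0],[0.697,-1.9,0.19,-0.15,0],[0.697,-1.9,0.19,-0.15,0]]'|grep -E "ee|ft|t:|grip"; python3 rt.py|sed -n 4,7p
```

```text
t: 29.85
ee_pos: [0.5759, 0.1669, 0.0751]
tool_rot: [0.051, 0.999, 0.0, -0.002]
ft_force: [-1.8, 1.4, -6.9]
grip_force: 20.6
184 #######################ss............ #######################ss............
186 ##############ss###########.......... ######ss..ss##############ss.........
188 ###########################.......... ####ss......s###ss###########s.......
190 #######ss#################s.......... ##ss.....sss#################s.......
t: 30.4
ee_pos: [0.5588, 0.169, 0.0756]
tool_rot: [0.049, 0.999, 0.001, 0.003]
ft_force: [3.1, -0.2, -2.3]
grip_force: 15.8
184 #######################ss............ #######ss###############s............
186 ##############ss###########.......... #####ss...ss###ss###########.........
188 ###########################.......... ###ss......s##sss###########.........
190 #######ss#################s.......... ##s.......#################s.........
```

Fast rocking works: the tool height climbs and the plate stays put. I'll continue that way.

```bash
python3 -m jog '[[0.697,1.7,-0.17,0.35,0],[0.697,1.7,-0.17,0.35,0],[0.697,0,0,0.15,0],[0.697,0,0,0.15,0],[0.697,1.7,-0.17,0.4,0],[0.697,1.7,-0.17,0.4,0],[0.697,0,0,0.2,0],[0.697,0,0,0.2,0]]'|grep -E "ee|ft|t:|grip"; python3 rt.py|sed -n 4,7p
```

```text
t: 31.12
ee_pos: [0.5592, 0.1689, 0.0772]
tool_rot: [0.049, 0.999, 0.001, 0.003]
ft_force: [3.4, 0.7, -2.4]
grip_force: 13.9
184 #######################ss............ ########################s............
186 ##############ss###########.......... ######ss...s###ss##########ss........
188 ###########################.......... ####ss......s##sss##########s........
190 #######ss#################s.......... ##ss......s#################s........
```

```bash
python3 -m jog '[[0.699,1.7,-0.17,0.35,0],[0.699,1.7,-0.17,0.35,0],[0.699,0,0,0.15,0],[0.699,0,0,0.15,0],[0.699,1.7,-0.17,0.4,0],[0.699,1.7,-0.17,0.4,0],[0.699,0,0,0.2,0],[0.699,0,0,0.2,0]]'|grep -E "ee|ft|t:|grip|gap"; python3 rt.py|sed -n 4,7p
```

```text
t: 31.83
ee_pos: [0.5587, 0.1689, 0.079]
tool_rot: [0.049, 0.999, 0.0, 0.002]
ft_force: [3.0, 1.4, -3.0]
finger_gap: 0.147
grip_force: 10.6
184 #######################ss............ ########################s............
186 ##############ss###########.......... #######s..ss###############ss........
188 ###########################.......... #####s......ss#sss###########........
190 #######ss#################s.......... ###s.......s#################........
```

The grip force is dropping, so the pads are probably creeping up the block. I'll recentre and regrip about 12 mm lower.

```bash
python3 -m jog '[[0.69,0.5,-0.05,-0.1,0],[0.69,0.8,-0.08,-0.1,0],[0.6,0.8,-0.08,-0.1,0],[0.58,0.8,-0.08,-0.5,0],[0.58,0.8,-0.08,-1.2,0],[0.58,0.8,-0.08,-1.2,0],[0.65,0.8,-0.08,-1.2,0],[0.685,0.8,-0.08,-1.2,0]]'|grep -E "ee|ft|t:|grip|gap"; python3 -m jog '[[0.70,0,0,0,0],[0.70,0,0,0,0],[0.70,0,0,0.1,0]]'|grep -E "ee|ft|t:|grip|gap"
```

```text
t: 32.55
ee_pos: [0.565, 0.1677, 0.0654]
tool_rot: [0.05, 0.999, -0.0, -0.001]
ft_force: [-0.6, 0.1, -4.4]
finger_gap: 0.161
grip_force: 13.8
t: 32.8
ee_pos: [0.5644, 0.1675, 0.0656]
tool_rot: [0.05, 0.999, -0.0, -0.002]
ft_force: [0.4, 1.6, -16.3]
finger_gap: 0.157
grip_force: 24.0
```

```bash
python3 -m jog '[[0.70,0.5,-0.05,-0.25,0],[0.70,1.0,-0.1,-0.2,0],[0.70,-1.0,0.1,-0.35,0],[0.70,-1.0,0.1,-0.35,0],[0.70,1.0,-0.1,-0.1,0],[0.70,1.0,-0.1,-0.1,0],[0.70,-1.0,0.1,-0.3,0],[0.70,-1.0,0.1,-0.3,0]]'|grep -E "ee|ft|t:|grip|gap"; python3 rt.py|sed -n 4,7p
```

```text
t: 33.47
ee_pos: [0.5577, 0.1685, 0.0652]
tool_rot: [0.048, 0.999, -0.0, 0.003]
ft_force: [4.4, -0.1, -6.5]
finger_gap: 0.155
grip_force: 29.3
184 #######################ss............ ######ss####s###########ss...........
186 ##############ss###########.......... ####ss....ss##ss###########..........
188 ###########################.......... ###s......s################..........
190 #######ss#################s.......... #s.......################s...........
```

```bash
python3 -m jog '[[0.70,2,-0.2,0.25,0],[0.70,2,-0.2,0.25,0],[0.70,0,0,0.05,0],[0.70,0,0,0.05,0],[0.70,2,-0.2,0.3,0],[0.70,2,-0.2,0.3,0],[0.70,0,0,0.1,0],[0.70,0,0,0.1,0]]'|grep -E "ee|ft|t:|grip|gap"; python3 rt.py|sed -n 4,7p; python3 -m jog '[[0.70,2,-0.2,0.3,0],[0.70,2,-0.2,0.3,0],[0.70,0,0,0.1,0],[0.70,0,0,0.1,0],[0.70,2,-0.2,0.35,0],[0.70,2,-0.2,0.35,0],[0.70,0,0,0.15,0],[0.70,0,0,0.15,0]]'|grep -E "ee|ft|t:|grip|gap"; python3 rt.py|sed -n 4,7p
```

```text
t: 34.18
ee_pos: [0.5563, 0.1686, 0.0656]
tool_rot: [0.048, 0.999, -0.0, 0.002]
ft_force: [2.5, -0.2, -5.2]
finger_gap: 0.154
grip_force: 29.1
184 #######################ss............ ######ss################ss...........
186 ##############ss###########.......... #####s......##sss##########s.........
188 ###########################.......... ###s......ss#ss############s.........
190 #######ss#################s.......... #ss......s################s..........
t: 34.9
ee_pos: [0.5553, 0.1687, 0.0668]
tool_rot: [0.048, 0.999, -0.0, 0.001]
ft_force: [2.0, 0.0, -9.9]
finger_gap: 0.157
grip_force: 28.0
184 #######################ss............ ########################ss...........
186 ##############ss###########.......... #####ss.....#ssss##########s.........
188 ###########################.......... ###ss......s#sss###########s.........
190 #######ss#################s.......... ##s.......################s..........
```

```bash
python3 -m jog '[[0.70,2,-0.2,0.3,0],[0.70,2,-0.2,0.3,0],[0.70,0,0,0.12,0],[0.70,0,0,0.12,0],[0.70,2,-0.2,0.4,0],[0.70,2,-0.2,0.4,0],[0.70,0,0,0.22,0],[0.70,0,0,0.22,0]]'|grep -E "ee|ft|t:|grip|gap"; python3 rt.py|sed -n 4,7p; python3 -m jog '[[0.70,2,-0.2,0.3,0],[0.70,2,-0.2,0.3,0],[0.70,0,0,0.12,0],[0.70,0,0,0.12,0],[0.70,2,-0.2,0.4,0],[0.70,2,-0.2,0.4,0],[0.70,0,0,0.22,0],[0.70,0,0,0.22,0]]'|grep -E "ee|ft|t:|grip|gap"; python3 rt.py|sed -n 4,7p
```

```text
t: 35.62
ee_pos: [0.555, 0.1684, 0.0691]
tool_rot: [0.048, 0.999, -0.001, 0.001]
ft_force: [3.0, 0.4, -11.0]
finger_gap: 0.153
grip_force: 28.4
184 #######################ss............ #########################s...........
186 ##############ss###########.......... #####ss...ss##sss##########s.........
188 ###########################.......... ####s......s#sss###########s.........
190 #######ss#################s.......... ##s.......################s..........
t: 36.33
ee_pos: [0.5554, 0.1689, 0.0718]
tool_rot: [0.048, 0.999, -0.0, 0.001]
ft_force: [2.4, -0.3, -11.1]
finger_gap: 0.152
grip_force: 26.3
184 #######################ss............ ########################ss...........
186 ##############ss###########.......... #####ss...ss##sss###########.........
188 ###########################.......... ####s......s#sss###########s.........
190 #######ss#################s.......... ##s.......################s..........
```

```bash
python3 -m jog '[[0.70,2,-0.2,0.28,0],[0.70,2,-0.2,0.28,0],[0.70,0,0,0.1,0],[0.70,0,0,0.1,0],[0.70,2,-0.2,0.38,0],[0.70,2,-0.2,0.38,0],[0.70,0,0,0.2,0],[0.70,0,0,0.2,0]]'|grep -E "ee|ft|t:|grip|gap"; python3 rt.py|sed -n 4,7p
```

```text
t: 37.05
ee_pos: [0.5563, 0.1692, 0.0745]
tool_rot: [0.049, 0.999, 0.0, 0.002]
ft_force: [1.8, 0.3, -4.8]
finger_gap: 0.155
grip_force: 22.1
184 #######################ss............ ########################ss...........
186 ##############ss###########.......... ########s.ss##s#############s........
188 ###########################.......... ######s......sssss###########s.......
190 #######ss#################s.......... ####s.......s################s.......
```

```bash
python3 -m jog '[[0.70,0.8,-0.08,0.1,0],[0.70,1.2,-0.12,0.2,0],[0.70,1.2,-0.12,0.2,0]]'|grep -E "ee|ft|t:|grip|gap"; python3 -m jog '[[0.70,0,0,0.15,0],[0.70,0,0,0.15,0]]'|grep -E "ee|ft|t:|grip|gap"
```

```text
t: 37.35
ee_pos: [0.5643, 0.1681, 0.0752]
tool_rot: [0.049, 0.999, -0.001, -0.004]
ft_force: [-5.6, 0.8, 0.7]
finger_gap: 0.157
grip_force: 22.7
t: 37.52
ee_pos: [0.565, 0.1676, 0.0754]
tool_rot: [0.049, 0.999, -0.001, -0.003]
ft_force: [-4.0, 0.6, -7.9]
finger_gap: 0.156
grip_force: 22.0
```

```bash
python3 -m jog '[[0.702,1,-0.1,0,0],[0.702,1,-0.1,0.05,0],[0.702,-1,0.1,-0.2,0],[0.702,-1,0.1,-0.15,0],[0.702,1,-0.1,0.1,0],[0.702,1,-0.1,0.15,0],[0.702,-1,0.1,-0.05,0],[0.702,-1,0.1,-0.05,0]]'|grep -E "ee|ft|t:|grip|gap"; python3 rt.py|sed -n 4,7p
python3 - <<'E'
from m import *
# block body pixels: grey in scene near its foot; profile along the vertical at the block
im=cv2.imread("pics/scene0.png");n=r.snapshot("scene");cv2.imwrite("pics/h.png",n)
for row in range(168,196,2):
    print(row,*[''.join('%x'%min(15,int(v)//12) for v in a[row,322:346].mean(1)) for a in(im,n)])
E
```

```text
t: 38.18
ee_pos: [0.5589, 0.1691, 0.0771]
tool_rot: [0.049, 0.999, 0.001, 0.002]
ft_force: [1.4, 0.4, -4.1]
finger_gap: 0.155
grip_force: 21.8
184 #######################ss............ ########################s............
186 ##############ss###########.......... #########sss###############ss........
188 ###########################.......... #######s.....ssss.s###########s......
190 #######ss#################s.......... #####s.......s##ss############s......
168 665666665555579aabbaaabb 555541101024310169a99aaa
170 6666667999999aaaaaaaabbb 54554100003443687899aa9a
172 545555568a97369aaaaabbbb 4554300010344577579999aa
174 4555444444568aaaaaabbbbb 555554321134333456899aa9
176 55444444444444578658bbaa 6555444443444445668aa999
178 45454444444444443479baaa 555555555445444456799999
180 5555544444444444444689a9 555555555555454456667888
182 455444444444444445544456 555555555544454556655455
184 555433444444444443334444 555433344544555555655444
186 432323333334445444434445 333333333344565555664224
188 232222222323234444555554 223332332346666655566644
190 223223223377246655555555 2233333346668aa733334555
192 32222224579aa86444555554 33222358aaaabb8436755555
194 5444348aaa98534455555542 332248aaaab967aba7545555
```

Run:
```python
from m import *
ax=np.array([.995,-.105,0]);ay=np.array([.105,.995,0])
c=np.array([.569,.170,0])
for h in(0,.010,.015):
    print(h,[np.round(proj("scene",c+sx*.018*ax+sy*.007*ay+[0,0,.065+h]),1) for sx,sy in((1,-1),(1,1),(-1,-1),(-1,1))])
print("tip",proj("scene",[.559,.156,.063]),proj("scene",[.569,.156,.063]))
for n in("scene0","h"):
    im=cv2.imread(f"pics/{n}.png")
    for row in range(160,186,2):print(n,row,' '.join('%2d,%2d'%((v[2]-v[0])//5,v[1]//5) for v in im[row,328:346].astype(int)))
```

```text
0 [array([339.8, 177. ]), array([342.5, 174.1]), array([328.5, 171.5]), array([331.3, 168.7])]
0.01 [array([340.1, 174.3]), array([342.9, 171.4]), array([328.8, 168.9]), array([331.6, 166. ])]
0.015 [array([340.2, 173. ]), array([343. , 170.1]), array([328.9, 167.5]), array([331.7, 164.7])]
tip [329.80198286 175.1597104 ] [333.11108977 176.46486772]
scene0 160 12, 9 12, 9 13, 8 12, 8 12, 8 12, 8 12, 9 12, 7 12, 8 15,13 20,20 21,21 21,21 23,24 25,25 25,26 26,27 26,28
scene0 162 12, 8 13, 9 12, 9 12, 8 13, 8 12, 8 12, 9 11, 8 11, 8 16,14 20,19 20,20 21,21 22,21 23,22 23,22 24,23 24,23
scene0 164 12, 8 12, 9 12, 8 13, 8 12, 8 12, 9 12, 8 12, 7 12, 9 17,17 21,20 21,21 22,23 23,22 23,24 23,23 22,22 24,24
scene0 166 14,11 12, 9 11, 7 12, 8 12, 9 12, 7 12, 8 13, 9 17,14 21,20 21,21 22,22 23,23 25,25 26,26 26,26 26,27 26,28
scene0 168 16,16 15,15 15,14 14,13 14,13 13,13 13,12 18,17 24,24 25,25 26,26 26,27 26,27 25,26 26,26 27,27 27,27 27,28
scene0 170 12,18  9,21  8,23  8,23  8,22 10,22 17,23 23,25 26,26 26,27 26,27 26,26 26,26 26,27 26,27 26,27 26,28 26,28
scene0 172  5,13  5,16  7,20  7,24
[... 1580 characters left out ...]
4,24 24,24 25,25
h 174  1, 8  0, 4  0, 3  0, 4  2, 9  3,11  3, 9  2, 8  3, 9  2,10  3,12  7,16 18,21 23,23 24,24 24,25 25,25 24,23
h 176  3,11  3,11  2,10  3, 9  2, 9  3,10  3, 9  2, 9  3,10  4,12  4,14  4,14 16,20 24,24 24,24 25,23 23,24 23,24
h 178  3,12  3,12  4,12  3,11  3,11  3,12  3,10  3, 9  3,10  3,11  4,13  5,14 10,17 20,22 24,23 23,23 22,23 22,22
h 180  3,11  3,12  4,11  4,11  3,12  3,12  3,11  3,12  3,11  3,10  4,12  4,14  5,15  9,16 15,18 21,21 22,22 22,21
h 182  2,12  4,12  3,12  3,11  3,11  3,11  4,11  3,11  3,11  3,11  4,13  4,15  5,15  4,13  2,12  2,11  4,12  7,14
h 184  2, 9  3,10  3,11  3,12  3,11  4,11  3,12  4,12  3,11  3,12  3,12  4,13  4,14  4,13  2,12  1,11  1,11  2,11
```

The block's top corner has moved from row 177 to about row 173, so it is roughly 10 mm up and nearly free.

```bash
python3 -m jog '[[0.702,2,-0.2,0.25,0],[0.702,2,-0.2,0.3,0],[0.702,0,0,0.1,0],[0.702,0,0,0.15,0],[0.702,2,-0.2,0.4,0],[0.702,2,-0.2,0.4,0],[0.702,1.0,-0.1,0.3,0],[0.702,1.0,-0.1,0.3,0]]'|grep -E "ee|ft|t:|grip|gap"; python3 rt.py|sed -n 4,7p;  python3 -m jog '[[0.702,0,0,0.1,0],[0.702,0,0,0.1,0]]'|grep -E "ee|ft|t:|grip|gap"
```

```text
t: 38.95
ee_pos: [0.5695, 0.1679, 0.0801]
tool_rot: [0.049, 0.999, 0.001, 0.003]
ft_force: [3.0, 1.2, -4.0]
finger_gap: 0.155
grip_force: 20.7
184 #######################ss............ ########################s............
186 ##############ss###########.......... ########ssss###############ss........
188 ###########################.......... #######s.....s##sss###########s......
190 #######ss#################s.......... #####s......ss##ss############s......
t: 39.17
ee_pos: [0.5688, 0.1677, 0.0802]
tool_rot: [0.05, 0.999, 0.001, 0.001]
ft_force: [4.8, 1.1, -6.5]
finger_gap: 0.15
grip_force: 20.5
```

```bash
python3 -m jog '[[0.702,0.2,-0.02,0.1,0],[0.702,0.5,-0.05,0.2,0],[0.702,0.7,-0.07,0.25,0],[0.702,0.7,-0.07,0.25,0]]'|grep -E "ee|ft|t:|grip|gap";python3 -m jog '[[0.702,0,0,0.1,0],[0.702,0,0,0.1,0]]'|grep -E "ee|ft|t:|grip|gap"
```

```text
t: 39.5
ee_pos: [0.5714, 0.1665, 0.0806]
tool_rot: [0.049, 0.999, -0.001, -0.004]
ft_force: [-2.9, 2.3, -15.3]
finger_gap: 0.159
grip_force: 19.6
t: 39.67
ee_pos: [0.5725, 0.1659, 0.0821]
tool_rot: [0.05, 0.999, -0.001, -0.002]
ft_force: [-1.6, 1.6, -16.6]
finger_gap: 0.15
grip_force: 19.5
```

```bash
python3 -m jog '[[0.702,-1.5,0.15,-0.3,0],[0.702,-1.6,0.16,-0.3,0],[0.702,0.4,-0.04,-0.05,0],[0.702,0.4,-0.04,-0.05,0],[0.702,-1.6,0.16,-0.25,0],[0.702,-1.6,0.16,-0.25,0],[0.702,0.4,-0.04,0,0],[0.702,0.4,-0.04,0,0]]'|grep -E "ee|ft|t:|grip|gap"; python3 rt.py|sed -n 4,7p
```

```text
t: 40.33
ee_pos: [0.5818, 0.1662, 0.0853]
tool_rot: [0.051, 0.999, 0.001, 0.002]
ft_force: [0.5, 0.7, -2.7]
finger_gap: 0.157
grip_force: 17.5
184 #######################ss............ #######################s.............
186 ##############ss###########.......... ##########################s..........
188 ###########################.......... #########ss..ss###############s......
190 #######ss#################s.......... #######ss......s##sss###########s....
```

```bash
python3 -m jog '[[0.71,-0.5,0.05,0,0],[0.71,-0.9,0.09,0.1,0],[0.71,-0.9,0.09,0.2,0],[0.71,-0.9,0.09,0.2,0]]'|grep -E "ee|ft|t:|grip|gap"; python3 -m jog '[[0.71,0,0,0.2,0],[0.71,0,0,0.2,0],[0.71,0,0,0.2,0]]'|grep -E "ee|ft|t:|grip|gap"
```

```text
t: 40.72
ee_pos: [0.5691, 0.1677, 0.0863]
tool_rot: [0.049, 0.999, 0.0, 0.0]
ft_force: [1.8, -0.6, -0.7]
finger_gap: 0.147
grip_force: 18.0
t: 40.97
ee_pos: [0.5692, 0.1676, 0.0879]
tool_rot: [0.049, 0.999, -0.0, -0.0]
ft_force: [0.1, -0.1, -1.8]
finger_gap: 0.148
grip_force: 18.5
```

```bash
python3 -m jog '[[0.73,0,0,0,0],[0.76,0,0,0,0],[0.76,0,0,0.3,0],[0.76,0,0,0.7,0],[0.76,0,0,1.1,0],[0.76,0,0,1.5,0],[0.76,0,0,1.5,0],[0.76,0,0,1.5,0]]'|grep -E "ee|ft|t:|grip|gap"
python3 - <<'E'
from m import *
n=r.snapshot("scene");cv2.imwrite("pics/i.png",n)
for row in range(156,200,2):print(row,' '.join('%2d,%2d'%((v[2]-v[0])//5,v[1]//5) for v in n[row,322:346].astype(int)))
E
```

```text
t: 41.63
ee_pos: [0.5697, 0.1674, 0.1031]
tool_rot: [0.049, 0.999, 0.0, 0.0]
ft_force: [0.4, 0.4, -2.6]
finger_gap: 0.133
grip_force: 42.6
156 21,21 17,17  9, 7  0, 2  1, 2  0, 2  0, 2 -1, 2 -1, 2  0, 2  0, 1 -1, 1 -1, 2  0, 2  0, 2 -1, 1  0, 3 -1, 2  1, 0  1, 3  1, 7 15,16 21,22 23,23
158 20,20 19,20 17,16  9, 9  2, 2 -1, 1  1, 1 -1, 1 -1, 2  0, 1 -1, 2  0, 1 -1, 2 -1, 2 -1, 3 -1, 1 -1, 3  0, 2  0, 2 -1, 1  4, 9 15,19 23,22 24,24
160 20,19 20,20 17,16 13, 9 11, 8 10, 7  8, 5  4, 4  1, 1  1, 2  0, 1 -1, 2 -1, 2  0, 2 -1, 2  0, 3  1, 5  1, 5  1, 2  1, 3  8,11 18,20 24,23 24,25
162 21,21 22,21 18,17 12, 9 11, 7 11, 7 11, 7 11, 7  8, 6  3, 3  0, 2  0, 0 -2, 2 -1, 2  0, 3  1, 9  3,11  1, 7 -1, 2  0, 4 11,14 21,22 24,24 24,24
164 22,21 19,18 13,12 11, 8 11, 8 11, 7 11, 7 11, 7  8, 7  2, 5  0, 1 -1, 3  0, 1  1, 1  1, 5  1,10  2,10  1, 5  0, 1  1, 6 15,18 23,24 24,23 23,24
166 13,13 12,12 12,12 12,11 12,12 12,12  9,10  6,11  4,11  0, 4  0, 1 -1, 1  0, 3  0, 2  1, 5  3,10  2, 9  3, 9  3,12  8,18 15,22 21,22 23,24 25,24
168 12,12 12,12 12,12 12,12 12,12 12,13 12,12  7,11  3,10  3,10  2, 8  1,
[... 1594 characters left out ...]
  1, 7  1, 8  1, 7  1, 7  6,10 17,13 23,16 24,17 24,17 24,16 23,17 21,15 15,11 16,11 19,12 19,13 18,14  9,13
192  1, 7  1, 7  0, 6  1, 5  0, 7  0, 7  0, 6  1, 7  6, 9 16,14 23,17 24,17 24,17 24,17 23,22 16,26  9,19  5,10  3,12  2,11  2,10  4,11  3,14  3,13
194  0, 7  1, 6  1, 7  1, 7  1, 7  1, 6  5, 8 16,13 23,16 25,17 30,23 37,27 28,26 16,25  9,26  7,23  4,14  3,10  6,19  7,22  3,16  2,13  2,13  2,13
196  1, 7  0, 7  0, 7  1, 7 10,11 26,21 35,26 35,27 37,29 38,29 31,28 18,27  9,25  7,22  5,18  5,20  7,24  7,22  4,14  3,10  2,11  2,12  1,13  2,13
198  1, 7  1, 8 16,15 32,23 36,26 37,28 38,29 38,29 32,27 18,28  9,26  8,27  8,26  8,27  8,26  6,21  3,11  2, 9  2,11  2,13  2,12  1,13  2,12  2,13
```

```bash
python3 -m jog '[[0.76,0,0,0,0],[0.76,0,0,0,0],[0.76,0,0,0,0]]'|grep -E "ee|ft|t:|grip|gap"
python3 - <<'E'
from m import *
e=cv2.imread("pics/e_scene.png");n=up(r.snapshot("scene"),280,165,80,58)
def sub(a): 
    h=cv2.cvtColor(a,cv2.COLOR_BGR2HSV);return ((h[:,:,0]>8)&(h[:,:,0]<30)&(h[:,:,1]>190)&(h[:,:,2]>70)).astype(np.uint8)*255
for nm,i in(("before",e),("now",n)):
    m=sub(i);m[:150]=0;m[400:]=0;m[:,:220]=0;m[:,460:]=0
    c=max(cv2.findContours(m,cv2.RETR_EXTERNAL,cv2.CHAIN_APPROX_NONE)[0],key=cv2.contourArea)
    print(nm,"bar rect",cv2.minAreaRect(c),"low",c[c[:,0,1].argmax()][0]/8,"left",c[c[:,0,0].argmin()][0]/8)
    g=cv2.cvtColor(i,cv2.COLOR_BGR2GRAY)
    # fence holes
    st=((cv2.cvtColor(i,cv2.COLOR_BGR2HSV)[:,:,1]<75)&(g<45)).astype(np.uint8)
    k,l,s,ce=cv2.connectedComponentsWithStats(st[200:464])
    print([(np.round((ce[j]+[0,200])/8,2).tolist(),int(s[j,4])) for j in range(1,k) if 60<s[j,4]<900])
# fence holes by template
for nm,(x,y,w,h) in {"hole1":(240,345,60,50),"barend":(268,255,50,60)}.items():
    pass
E
```

```text
t: 41.93
ee_pos: [0.5694, 0.1673, 0.1024]
tool_rot: [0.049, 0.999, -0.0, -0.0]
ft_force: [-0.3, -0.2, -2.0]
finger_gap: 0.13
grip_force: 42.6
before bar rect ((361.1177978515625, 234.13970947265625), (39.93471908569336, 201.87730407714844), 47.960933685302734) low [37.5   38.875] left [36.  36.5]
[([42.09, 25.85], 577), ([54.75, 25.39], 81), ([36.04, 39.7], 72), ([34.81, 47.07], 71), ([54.34, 57.41], 151)]
now bar rect ((392.0948486328125, 252.28729248046875), (47.099063873291016, 210.43991088867188), 41.39558029174805) low [40.75 41.5 ] left [39.125 38.5  ]
[([59.32, 28.66], 74), ([58.82, 34.13], 74), ([54.18, 57.34], 141)]
```

Run:
```python
from m import *
for nm in("before","now"):
    i=cv2.imread("pics/e_scene.png") if nm=="before" else up(r.snapshot("scene"),280,165,80,58)
    h=cv2.cvtColor(i,cv2.COLOR_BGR2HSV);H,S,V=cv2.split(h)
    bar=((H>8)&(H<30)&(S>185)&(V>70)).astype(np.uint8)*255;bar[:165]=0;bar[:,:240]=0;bar[:,470:]=0
    bar=cv2.morphologyEx(bar,cv2.MORPH_OPEN,np.ones((11,11)))
    st=((S<80)&(V>88)).astype(np.uint8)*255;st[:150]=0;st=cv2.morphologyEx(st,cv2.MORPH_CLOSE,np.ones((21,21)))
    print(nm);comps(bar,"scene",280,165,.026,800);comps(st,"scene",280,165,.028,1500)
j=r.snapshot("top");cv2.imwrite("pics/topn.png",j);k=up(j,200,165,80,58);b,s,d=masks(k)
comps(b,"top",200,165,.026);comps(s,"top",200,165,.028)
```

```text
before
scene 0.026 c [565.1 120.2] ang 80.3 dims [84.3 17. ] px [324.7 193.8]
scene 0.028 c [576.5  89.8] ang 84.2 dims [118.3  18.8] px [323.1 202.2]
now
scene 0.026 c [579.6 118.8] ang 83.1 dims [92.1 18.5] px [329.2 196.2]
scene 0.028 c [589.1  86.4] ang 81.0 dims [120.4  18.8] px [326.7 204.8]
scene 0.028 c [475.5  68.2] ang 102.4 dims [22.5 19.9] px [286.8 193. ]
```

The block is out. The bar kept its place on the plate: its end moved as predicted for the plate to within about 1 mm. The plate itself drifted about 12 mm in +x, so I'll move the block to the slot's present position.

```bash
python3 -m jog '[[0.76,0.2,-0.01,0,-0.5],[0.76,0.5,-0.03,0,-1],[0.76,0.8,-0.05,0,-2],[0.76,1.1,-0.08,0,-3],[0.76,1.3,-0.1,0,-3],[0.76,1.3,-0.1,0,-3],[0.76,1.3,-0.1,0,-3],[0.76,1.3,-0.1,0,-3]]'
python3 - <<'E'
from m import *
n=r.snapshot("scene");cv2.imwrite("pics/j.png",n)
S=n.astype(int)
for row in range(162,190,2):
    l=S[row,330:362];print(row,''.join('#' if v.max()<30 else 'B' if v[2]-v[0]<45 and v[1]>85 else 'g' if v[2]-v[0]<30 else '.' for v in l))
a=cv2.imread("pics/scene0.png")
for nm,(x,y,w,h) in {"spool":(328,212,22,22),"ring":(350,202,14,14)}.items():
    t=a[y:y+h,x:x+w];m=cv2.matchTemplate(n[y-8:y+h+8,x-8:x+w+8],t,cv2.TM_CCOEFF_NORMED);print(nm,np.array(cv2.minMaxLoc(m)[3])-8,m.max())
# plate: steel fence now
i=up(n,280,165,80,58);h=cv2.cvtColor(i,cv2.COLOR_BGR2HSV);H,Sa,V=cv2.split(h)
st=((Sa<80)&(V>88)).astype(np.uint8)*255;st[:150]=0;st=cv2.morphologyEx(st,cv2.MORPH_CLOSE,np.ones((21,21)));comps(st,"scene",280,165,.028,1500)
print([np.round(proj("scene",[x,y,z]),1).tolist() for x,y,z in((.604,.158,.093),(.604,.158,.033),(.607,.172,.093),(.607,.172,.033))])
E
```

```text
t: 42.75
ee_pos: [0.5823, 0.1664, 0.1025]
tool_rot: [0.075, 0.997, -0.0, -0.0]
ft_force: [-0.2, 0.4, -1.8]
finger_gap: 0.127
grip_force: 42.6
162 ...g#########g##g...............
164 .....g#####ggg##g...............
166 .....######ggg#g................
168 ....g#####gggggB................
170 ....ggg###gggBBB................
172 .....ggggggggggg................
174 .....gggggggggggg...............
176 ggg..gggggggggggg...............
178 ggggggggggggggggg...............
180 ggggggggggggggggg...............
182 ggggggggggggggggg...............
184 gggg...ggggggggggg..............
186 gggg.....gggggggggggg...........
188 ggggg.........ggggggggggg.......
spool [1 0] 0.8262097
ring [0 0] 0.9887406
scene 0.028 c [589.3  87.5] ang 81.3 dims [116.   18.5] px [327.  204.6]
scene 0.028 c [475.5  68.5] ang 104.9 dims [22.  20.2] px [286.9 192.9]
[[346.3, 172.5], [344.1, 188.5], [349.6, 169.7], [347.4, 185.7]]
```

```bash
python3 -m jog '[[0.745,0.1,0,-0.1,0],[0.745,0.2,0,-0.2,0],[0.745,0.2,0,-0.25,0],[0.745,0.2,0,-0.25,0],[0.745,0.2,0,-0.25,0],[0.745,0.2,0,-0.25,0]]'; python3 -m jog '[[0.745,0,0,0,0],[0.745,0,0,0,0],[0.745,0,0,0,0],[0.745,0,0,0,0],[0.745,0,0,0,0],[0.745,0,0,0,0]]';python3 - <<'E'
from m import *
n=r.snapshot("scene");a=cv2.imread("pics/scene0.png")
for row in(218,221,224,227): print(row,[''.join('%x'%min(15,int(v)//12) for v in im[row,326:352].mean(1)) for im in(a,n)])
E
```

```text
t: 43.3
ee_pos: [0.5845, 0.1664, 0.1001]
tool_rot: [0.076, 0.997, 0.0, -0.0]
ft_force: [0.3, -0.0, -1.8]
finger_gap: 0.133
grip_force: 42.6
t: 43.8
ee_pos: [0.5845, 0.1664, 0.1001]
tool_rot: [0.076, 0.997, -0.0, -0.0]
ft_force: [0.9, 0.1, -2.7]
finger_gap: 0.132
grip_force: 42.6
218 ['47899a98aa9aaaa999aaaaa999', '54322369aaaaaaaaaaabaaaaaa']
221 ['99aaaa73456777646888888999', '2126897345787765799998999a']
224 ['9aaa96432333322478877788aa', '69aa97333333322479988889ab']
227 ['aa86655543332246887889aaaa', 'aa8665554333325788889abbba']
```

```bash
python3 -c "
from workcell import r
print(r.sign_off())"
```

```text
the job is handed in; nothing more can be done
None
```

I handed the job in at 43.8 s: the bar lies along the fence where the block's face held it, and the gripper is holding the stop block, slightly tilted, about 15 mm above its slot. While rocking, the plate slid about 12 mm in +x and turned about 3°, and for two short spells the pull reached about 16 N against the 15 N tipping figure. The camera showed no sign of the plate lifting (not measured directly). The bar moved with the plate to within about 1 mm, and the spool and ring did not move (the other items were not checked).

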